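Open the hot bench oven with its door hook

TASK

The bench oven is hot and its drop-down door is opened with the steel door hook, which lies flat on the bench. Set the hook in the sloping tool rest, handle down against the stop, and let go of it, then take it again by the top of its handle so that it points straight down, put it down into the eye at the top of the oven door from above, and swing the door fully down, gently, with the hook still in the eye. Put the hook back in the rest the same way when you are done; keep your hand off the oven and leave the other things on the bench where they are.

Things in the scene. Friction and masses are not known exactly. Their poses are not given: they have to be found in the camera images.
- hook: Door hook, 0.15 kg: flat wooden handle 105 mm long, 24 wide, 18 thick, then a straight steel rod 8 mm thick, 85 mm long, its end bent sideways into a lip. Origin on the rod's axis at the handle's shoulder; +x along the handle to its free end, -x along the rod, +y across the width, the way the lip points, +z across the thickness. Lies flat, z up, origin 9 mm high, any heading. Centre of mass 25 mm along +x.
- hook_tip (a point): Far end of the hook's rod, on its axis at the bend of the lip: 85 mm from the hook's origin along its -x; 4 mm of steel lies beyond it; the lip's end stands 14 mm off the axis to the hook's +y.
- hook_end (a point): Free end of the hook's wooden handle, on its axis: 105 mm from the hook's origin along its +x.
- rest: Sloping tool rest, dark steel base and bright steel cradle, screwed to the bench; place and heading vary. Base plate 135 x 85 x 10 mm with a pillar under the cradle. Origin under its centre, +x the way the slope rises.
- cradle: The rest's cradle, sloping at 45 degrees, open above. Its frame is where the hook's own frame lies when seated: origin 95 mm above the bench, +x up the slope, +y level, +z square to the slope, upwards. The handle lies, 9 mm below the axis, on a ledge (x 0 to 18 mm) and a saddle (x 33 to 45 mm) with cheeks 32 mm apart, flared above. The upper handle (x 45 to 105 mm) stands free for gripping.
- seat_tip (a point): Where hook_tip lies when the hook is seated in the rest. The rod passes through a slot 14 mm wide, open upwards, in the cradle's stop plate (cradle x -7 to 0 mm, 44 mm wide, 14 mm high above the axis), on which the handle's shoulder bears.
- seat_end (a point): Where hook_end lies when the hook is seated in the rest. The saddle's cheeks reach 18 mm above the handle's axis and 60 mm apart overall. The hook may lie with either flat side up; it may not slide down to the stop by itself.
- oven_door (a joint): Angle of the oven door in rad: 0 shut upright, growing as its top comes down towards the robot, 1.5 fully down at its stop; starts up to 0.3 ajar. Stiff damped hinge: it takes 1 to 4 N at the eye to bring it down; left alone it stays up to about 0.5 and beyond 0.8 sinks down slowly by its weight. Grey sheet steel, 230 mm wide, 150 high, 22 thick; the hinge line is its lower inner edge.
- eye (a point): Centre of the eye: a U-shaped loop of 8 mm round steel standing out from the front of the door, flush with its top edge. Opening 40 mm wide (y) and 38 mm deep, from door face to front bar (x). Axes turn with the door: y along the hinge line, z along the door away from the hinge (the eye's axis), x from outside to inside. Height 221 mm with the door shut, 44 mm with it down.
- oven_hinge (a point): Middle of the door's hinge line, on the fixed oven, 75 mm above the bench. Own x points into the oven, y along the hinge line. With the door shut the eye's centre is 41 mm to -x and 146 mm above it. The oven is a grey box 290 mm wide, 200 deep, 255 high, its front face at x = 0 here.
- sleeve_a: Bystander: amber plastic sleeve standing upright, 72 mm across, 95 mm high. Origin under its centre. Leave it alone.
- sleeve_b: Bystander: smaller amber plastic sleeve standing upright, 64 mm across, 75 mm high. Origin under its centre. Leave it alone.
- brass_tray: Bystander: steel dish 100 x 80 x 22 mm of brass pins. Origin under its centre. Leave it alone.
- scraper: Bystander: black-handled scraper, 140 mm long, lying on the bench along its own x. Leave it alone.
Not all that is in view belongs to the job. Of the things that look like the rest, the middle-sized one is meant.

How it is judged:
By the outcome, as a careful person would: the job done as asked, in the order asked, and still so for the second after the job is handed in, with the robot touching nothing.
It also fails if it takes over 70 s, if anything falls off the work surface, if the arm or the gripper's body presses on something with over 40 N, if the wrist force passes 120 N, or if a joint passes its speed limit or range.

ROBOT

A 6-joint arm with a two-finger parallel gripper is mounted at the origin on the work surface. World frame = base frame: x ahead of the robot, y to its left, z up, the work surface at z = 0. Lengths are in m, angles in rad, forces in N, time in s.
With the tool pointing down it reaches from about 0.325 to 0.925 m from the base axis. Payload 3.1 kg.
Tool frame: the origin (TCP) lies midway between the tips of the shut fingers; the grasp point (between the pads) lies 19 mm behind it (grasp_offset is the z of the grasp point in the tool frame, in m); z points along the fingers, y is the line along which they close (so a half turn about z gives the same grasp; the last joint's range is limited). The gripper opens to 85 mm and grips with 20 to 120 N. Pads are 22 mm wide; open, the fingers measure 114 mm over their backs; the gripper's body (76 mm by 85 mm) begins 54 mm behind the grasp point. The pads swing forward as they close: fully open they stand 13 mm farther back than shut.
Start: joints at [1.001, 0.217, 1.613, -0, 1.311, -0.112], TCP at [0.276, 0.561, 0.231] pointing down, gripper open.
Joint ranges: [-2.75, 2.75], [-0.78, 2.1], [0.31, 2.55], [-1.13, 4.27], [0.13, 2.63], [-2.58, 2.58]. Speed limits (rad/s): [2.79, 2.79, 3.14, 3.14, 3.14, 3.14].

INTERFACE

Orientations are given as a 3x3 rotation matrix whose columns are the frame's x, y, z axes.
In Python, from station import sense, get_image, sign_off, grasp_offset gives the robot as it stands.
- The arm moves only by the tool apply_moves, never from a script. Its argument "increments" is a list of rows, each a list of 4 numbers: the shift along the tool's x, y, z in units of 30 mm (1.0 is 30 mm), then the turn about the tool's z in units of 6 degrees (1.0 is 6 degrees). In form: [[x, y, z, spin], ...]. A call has 1 to 8 rows; each row is the pose to reach, as a shift and turn from the pose commanded when the call began, along the tool's axes at that moment; what a row does not reach only later rows make up. A row lasts 1/12 s, in which the tool goes at most 41.7 mm and 7.16 degrees, less where a joint would pass 70% of its speed; a pose out of reach is approached as far as the arm can. A call with a gripper value outside its range is refused whole. "fingers" is the opening, from 0 (shut) to 1 (fully open), set as the call begins (left out, the last holds). The fingers move at their own pace and stop on an object; "newtons" is the grip in N (left out, the last holds). Time passes only in rows, so rows that repeat a pose let the fingers close. It gives the time, the measured TCP pose, the force, the opening and the grip force at its end, in the units of the state.
- sense(): the state, without advancing time (a new reading comes with each control period).
- get_image(name): name is "scene" or "side" or "wrist"; returns a dict with "image" (420x560x3 uint8, red, green, blue), "z_map" (420x560 float32, m along the optical axis (not along the pixel's ray), 0 where there is no reading), "K" (3x3 intrinsics, pixels), "position" and "attitude" of the camera in the world; the wrist camera has in their place "T_tool_cam" (4x4, takes a point from camera to tool coordinates, whose origin is the TCP and whose axes are the flange's). Camera axes: x right, y down, z forward; pixel columns grow to the right and rows downward; lengths in m; the calibration is good to about 2 mm. A picture is of the moment at which its call begins: read the wrist's pose just before it.
- sign_off(): hands the job in; it is judged then, once.
The state is a dict: "time": time; "q": joint angles; "qvel": joint speeds; "tau": joint torques, N m; "tcp_pos": TCP position; "orientation": TCP orientation; "force": force on the tool from outside, world axes, zero at the start; "ft_torque": the same for the moment, N m; "gripper_width": opening from 0.0 (shut) to 1.0 (fully open); "gripper_force": force on a finger pad.
Only numpy, scipy, OpenCV 4.12 (cv2) and the standard library are available. Lean on these libraries where they do the work, as an engineer would, in place of code of your own. Each camera call takes 0.05 s, during which the arm holds its last target. There are 200 camera calls.

## Working session

There is one attempt and no reset: what is moved stays moved. The work goes in short steps, Python scripts to look and compute and a tool call to move; the robot and the scene stay as the last step left them, time stands still between calls to the robot, and variables do not carry over. Pictures are saved under pics/ and viewed, at most 13 in all, crops included, and the job is handed in when it is done.

Besides the shell and the picture viewer there is one more tool, called after "Emit:" as name(argument=value, ...) on one line, values as JSON. apply_moves: Moves the arm, as the interface text tells. Its arguments: {"type":"object","properties":{"increments":{"type":"array"},"fingers":{"type":"number"},"newtons":{"type":"number"}},"required":["increments"]}

```bash
ls; mkdir -p pics; cat > h.py <<'E'
import numpy as np, cv2
from station import sense, get_image, sign_off, grasp_offset
def grab(n):
    s=sense(); d=get_image(n)
    if 'T_tool_cam' in d:
        T=np.eye(4); T[:3,:3]=s['orientation']; T[:3,3]=s['tcp_pos']; T=T@np.array(d['T_tool_cam'])
    else:
        T=np.eye(4); T[:3,:3]=d['attitude']; T[:3,3]=d['position']
    z=d['z_map']; K=np.array(d['K']); v,u=np.mgrid[:z.shape[0],:z.shape[1]]
    P=np.stack([(u-K[0,2])/K[0,0]*z,(v-K[1,2])/K[1,1]*z,z],-1)@T[:3,:3].T+T[:3,3]
    P[z==0]=np.nan
    d['P']=P; d['T']=T; return d
def save(d,name,crop=None,s=1):
    im=d['image'][:,:,::-1]
    if crop: u0,v0,u1,v1=crop; im=im[v0:v1,u0:u1]
    cv2.imwrite(f'pics/{name}.png',cv2.resize(im,None,fx=s,fy=s,interpolation=cv2.INTER_CUBIC))
E
python3 - <<'E'
from h import *
print(sense()['orientation'],grasp_offset)
for n in ('scene','side'):
    d=grab(n); save(d,n+'0',s=1.4); np.savez(n+'0.npz',P=d['P'],im=d['image'],T=d['T'],K=d['K']); print(d['T'])
E
```

```text
pics
[[-8.97022657e-01  4.41982726e-01 -1.27408931e-03]
 [ 4.41984496e-01  8.97020370e-01 -2.03961762e-03]
 [ 2.41408310e-04 -2.39271094e-03 -9.99997108e-01]] -0.0187
[[ 0.88905884  0.34112267 -0.30530264  0.78981498]
 [ 0.45777949 -0.65734709  0.598609   -0.7946568 ]
 [ 0.0035093  -0.67195991 -0.74057921  0.96105067]
 [ 0.          0.          0.          1.        ]]
[[ 0.7994077  -0.30260728  0.51901461 -0.25525834]
 [-0.60075628 -0.41163214  0.68531078 -1.06960421]
 [ 0.00626306 -0.85964401 -0.51085512  0.86060716]
 [ 0.          0.          0.          1.        ]]
```

View pics/scene0.png

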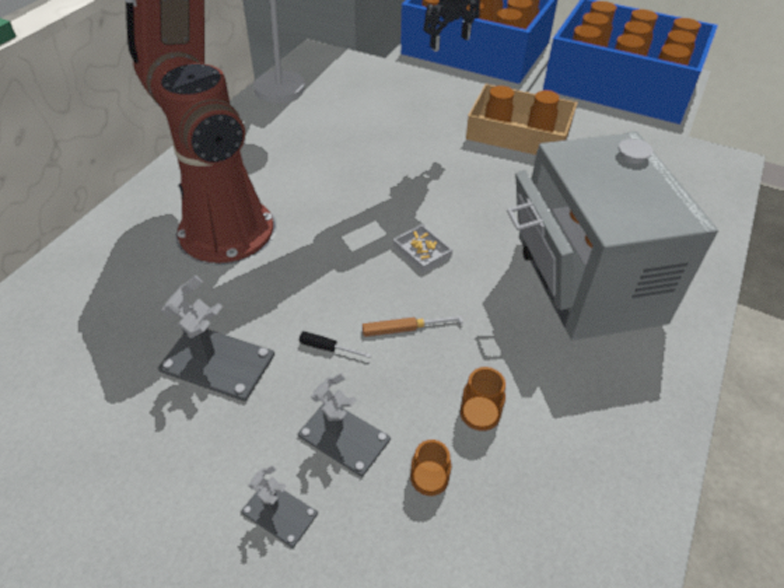

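View pics/side0.png

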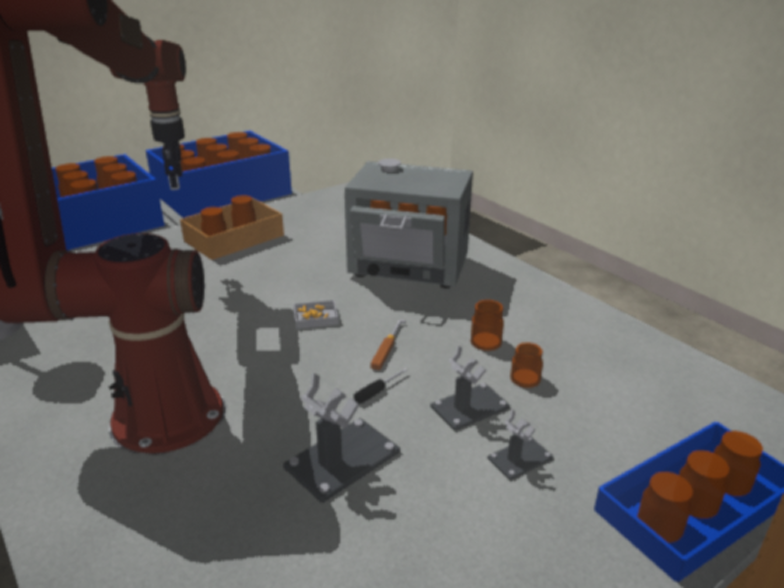

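```bash
python3 - <<'E'
from h import *
f=np.load('scene0.npz'); P=f['P']; im=f['im'].astype(int)
v,u=np.mgrid[:420,:560]
def box(a,b,c,d): return (u>=a/1.4)&(u<=c/1.4)&(v>=b/1.4)&(v<=d/1.4)
def rect(m,n):
    p=P[m][:,:2]; r=cv2.minAreaRect((p*1000).astype(np.float32)); print(n,len(p),'c',np.round(r[0],1),'size',np.round(r[1],1),'ang',round(r[2],1),'med z',np.nanmedian(P[m][:,2]).round(4),np.round(cv2.boxPoints(r)).tolist())
ora=(im[...,0]-im[...,2]>50)
m=box(350,300,440,345)&ora; rect(m,'handle')
m=box(415,312,465,332)&(P[...,2]>0.005)&(P[...,2]<.03)&~ora; rect(m,'rod'); 
for n,b in (('big',(140,270,285,405)),('mid',(285,370,400,480)),('small',(230,460,330,550))):
    m=box(*b)&(P[...,2]>0.006)&(P[...,2]<.014); rect(m,n)
    m=box(*b)&(P[...,2]>0.04); p=P[m]; print(' cradle',len(p),np.nanmin(p,0).round(3),np.nanmax(p,0).round(3))
    if n=='mid':
        hi=p[p[:,2]>.11]; print('hi mean',hi.mean(0)); lo=p[(p[:,2]>.07)&(p[:,2]<.09)]; print('lo mean',lo.mean(0))
m=box(500,125,730,260)&(np.abs(P[...,2]-.255)<.006); rect(m,'oventop')
# oven door top region
m=box(505,170,600,320)&(P[...,2]>.1); 
for uu,vv in ((512,214),(540,205),(522,175),(575,258),(525,220),(545,214)): print(uu,vv,P[int(vv/1.4),int(uu/1.4)].round(4))
d={'image':f['im']}
a=cv2.resize(f['im'][225:350,195:320,::-1],(560,560),interpolation=cv2.INTER_CUBIC)
b=cv2.resize(f['im'][110:210,350:450,::-1],(560,560),interpolation=cv2.INTER_CUBIC)
cv2.imwrite('pics/crop1.png',cv2.resize(np.hstack([a,b]),(800,400)))
E
```

```text
handle 353 c [452.2 -85.5] size [113.9  29.8] ang 41.9 med z 0.0177 [[400.0, -112.0], [420.0, -135.0], [505.0, -59.0], [485.0, -36.0]]
rod 93 c [529.  -32.5] size [99.2 30.3] ang 40.2 med z 0.0123 [[481.0, -53.0], [501.0, -76.0], [577.0, -12.0], [557.0, 11.0]]
big 1139 c [ 144.4 -257.5] size [287.4 325.2] ang 27.1 med z 0.0125 [[-58.0, -178.0], [91.0, -468.0], [346.0, -337.0], [198.0, -47.0]]
 cradle 1015 [ 0.138 -0.347  0.04 ] [ 0.226 -0.271  0.188]
mid 1519 c [ 469.  -312.4] size [185.2 197.3] ang 28.3 med z 0.0106 [[341.0, -269.0], [434.0, -443.0], [597.0, -355.0], [504.0, -182.0]]
 cradle 588 [ 0.436 -0.361  0.04 ] [ 0.501 -0.304  0.143]
hi mean [ 0.45574108 -0.32812551  0.12362925]
lo mean [ 0.47704366 -0.33739487  0.08593974]
small 1047 c [ 462.  -493.3] size [ 65.1 102.7] ang 84.2 med z 0.0085 [[408.0, -520.0], [510.0, -531.0], [516.0, -466.0], [414.0, -456.0]]
 cradle 384 [ 0.426 -0.514  0.047] [ 0.473 -0.472  0.11 ]
oventop 6010 c [751.4 205.5] size [203.8 294.3] ang 39.1 med z 0.2559 [[580.0, 256.0], [765.0, 27.0], [923.0, 156.0], [738.0, 384.0]]
512 214 [0.5947 0.0972 0.2093]
540 205 [0.6343 0.1276 0.2213]
522 175 [0.5777 0.1936 0.2216]
575 258 [0.7147 0.1883 0.0726]
525 220 [0.6107 0.1559 0.1538]
545 214 [0.6498 0.1122 0.2196]
```

View pics/crop1.png

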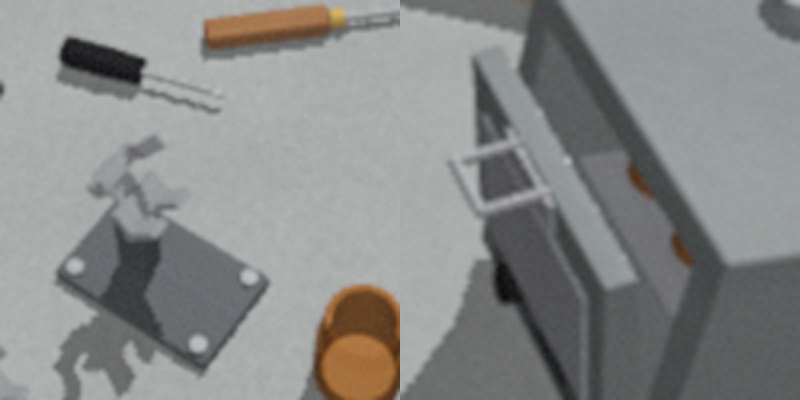

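```bash
cat >> h.py <<'E'
def plan(pos,head=None,step=300):
    """print calls taking the TCP to pos with tool-y heading head (deg)"""
    s=sense(); R=np.array(s['orientation']); p=np.array(s['tcp_pos'])
    h0=np.degrees(np.arctan2(R[1,1],R[0,1])); head=h0 if head is None else head
    dh=(head-h0+180)%360-180
    D=np.array(pos)-p; n=max(1,int(np.ceil(max(np.linalg.norm(D)/(step/1e3),abs(dh)/54))))
    for i in range(n):
        a=np.radians(h0+dh*i/n); y=np.array([np.cos(a),np.sin(a),0]); z=np.array([0,0,-1.]); x=np.cross(y,z)
        d=D/n; r=[d@x/.03,d@y/.03,d@z/.03,-dh/n/6]
        print('call',np.round(r,2).tolist(),'rows',int(np.ceil(max(np.linalg.norm(D)/n/.0417,abs(dh/n)/7.16)))+1)
    print('from',p.round(4),round(h0,1),'q6 end~',round(np.arctan2(pos[1],pos[0])-np.radians(head),2))
E
python3 - <<'E'
from h import *
d=get_image('wrist'); print(np.round(d['T_tool_cam'],3),d['K'])
plan([0.43,-0.17,0.36],-48)
f=np.load('scene0.npz');T=f['T'];K=f['K']
def ray(u,v,z):
    r=T[:3,:3]@np.array([(u-K[0,2])/K[0,0],(v-K[1,2])/K[1,1],1]); return (T[:3,3]+r*(z-T[2,3])/r[2])
c=[ray(195+a/3.2,225+b/3.2,.01) for a,b in ((58,275),(205,370),(268,283))]; print(np.round(c,4), np.linalg.norm(c[1]-c[0]),np.linalg.norm(c[2]-c[1]),(c[0]+c[2])/2)
E
```

```text
[[-0.001 -0.947 -0.32   0.083]
 [ 1.    -0.001  0.001 -0.001]
 [-0.001 -0.32   0.947 -0.142]
 [ 0.     0.     0.     1.   ]] [[346.0529927    0.         278.94509565]
 [  0.         346.0529927  212.29837941]
 [  0.           0.           1.        ]]
call [-5.12, -6.52, -1.44, 6.21] rows 8
call [-8.02, -2.09, -1.44, 6.21] rows 8
call [-7.65, 3.19, -1.44, 6.21] rows 8
from [0.2759 0.5601 0.2302] 63.8 q6 end~ 0.46
[[ 0.4197 -0.3679  0.01  ]
 [ 0.55   -0.3842  0.01  ]
 [ 0.5583 -0.3035  0.01  ]] 0.13128160071745548 0.08114720824476948 [ 0.48900962 -0.33569447  0.01      ]
```

Emit:
apply_moves(increments=[[-5.1, -6.5, -1.4, 6.2], [-5.1, -6.5, -1.4, 6.2], [-5.1, -6.5, -1.4, 6.2], [-5.1, -6.5, -1.4, 6.2], [-5.1, -6.5, -1.4, 6.2], [-5.1, -6.5, -1.4, 6.2], [-5.1, -6.5, -1.4, 6.2], [-5.1, -6.5, -1.4, 6.2]])

```text
time: 0.82
tcp_pos: [0.3279, 0.3167, 0.2738]
orientation: [[-0.444, 0.896, 0.001], [0.896, 0.444, 0.001], [0.0, 0.002, -1.0]]
force: [0.4, -0.4, 0.4]
gripper_width: 1.003
gripper_force: 0.0
```

Emit:
apply_moves(increments=[[-8, -2.1, -1.4, 6.2], [-8, -2.1, -1.4, 6.2], [-8, -2.1, -1.4, 6.2], [-8, -2.1, -1.4, 6.2], [-8, -2.1, -1.4, 6.2], [-8, -2.1, -1.4, 6.2], [-8, -2.1, -1.4, 6.2], [-8, -2.1, -1.4, 6.2]])

```text
time: 1.48
tcp_pos: [0.3792, 0.0743, 0.3156]
orientation: [[0.188, 0.982, 0.001], [0.982, -0.188, 0.001], [0.001, 0.0, -1.0]]
force: [0.3, -0.3, -0.6]
gripper_width: 0.998
gripper_force: 0.0
```

Emit:
apply_moves(increments=[[-7.6, 3.2, -1.4, 6.2], [-7.6, 3.2, -1.4, 6.2], [-7.6, 3.2, -1.4, 6.2], [-7.6, 3.2, -1.4, 6.2], [-7.6, 3.2, -1.4, 6.2], [-7.6, 3.2, -1.4, 6.2], [-7.6, 3.2, -1.4, 6.2], [-7.6, 3.2, -1.4, 6.2]])

```text
time: 2.15
tcp_pos: [0.4318, -0.166, 0.3565]
orientation: [[0.741, 0.672, -0.001], [0.672, -0.741, 0.002], [0.001, -0.002, -1.0]]
force: [0.3, 1.5, -0.3]
gripper_width: 0.996
gripper_force: 0.0
```

```bash
python3 - <<'E'
from h import *
s=sense(); print(s['time'],s['tcp_pos'],s['force'],s['q'])
d=grab('wrist'); save(d,'w1',s=1.4); np.savez('w1.npz',P=d['P'],im=d['image'],T=d['T'],K=d['K'])
E
```

```text
2.15 [ 0.43181908 -0.16596866  0.35648887] [ 0.30458553  1.46798948 -0.33749057] [-5.19672243e-01 -2.17022821e-01  1.81628923e+00  1.25390636e-03
  1.54439934e+00  3.14316825e-01]
```

View pics/w1.png

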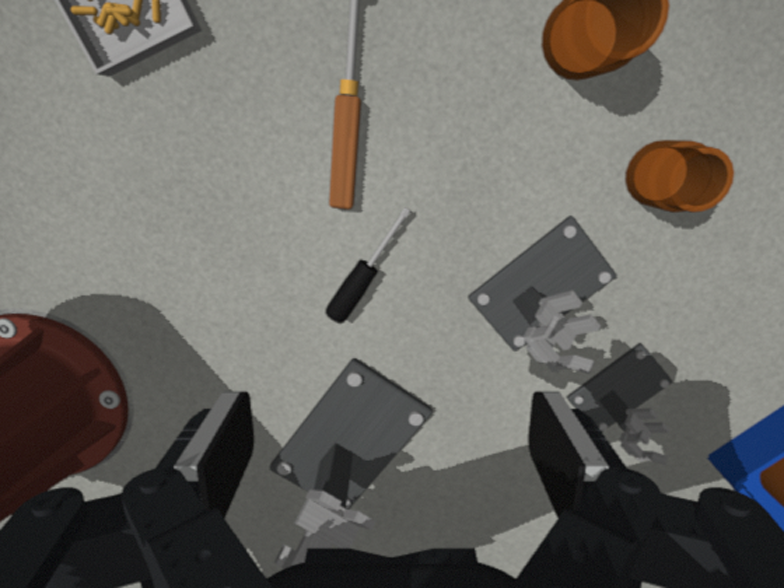

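```bash
python3 - <<'E'
from h import *
f=np.load('w1.npz');P=f['P'];T=f['T'];K=f['K'];im=f['im'].astype(int)
def ray(u,v,z):
    u/=1.4;v/=1.4
    r=T[:3,:3]@np.array([(u-K[0,2])/K[0,0],(v-K[1,2])/K[1,1],1]); return (T[:3,3]+r*(z-T[2,3])/r[2])
c=np.array([ray(u,v,.01) for u,v in ((572,217),(617,275),(515,350),(469,298))])
print('base',c.round(4).tolist(),c.mean(0).round(4),[round(np.linalg.norm(c[i]-c[i-1]),4) for i in range(4)])
ax=(c[2]+c[3]-c[0]-c[1])[:2]; ax/=np.linalg.norm(ax); print('axis heading',np.degrees(np.arctan2(ax[1],ax[0])))
for a in ((343,95),(343,208)): print('handle',ray(a[0],a[1],.018).round(4))
v,u=np.mgrid[:420,:560]
m=(im[...,0]-im[...,2]>45)&(u>225)&(u<265)&(v>66)&(v<152)&(P[...,2]>.012); p=(P[m][:,:2]*1000).astype(np.float32)
print('handle rect',cv2.minAreaRect(p),P[m][:,2].mean())
o=c.mean(0)[:2]; ay=np.array([-ax[1],ax[0]])
g=np.load('scene0.npz')
for nm,Q,sel in (('w',P,(u>365)&(u<440)&(v>195)&(v<275)),('s',g['P'],(u>204)&(u<286)&(v>264)&(v<343))):
    q=Q[sel&(Q[...,2]>.05)&(Q[...,2]<.16)]
    L=np.c_[(q[:,:2]-o)@ax,(q[:,:2]-o)@ay,q[:,2]]*1000
    for x0 in range(-80,80,6):
        s=L[(L[:,0]>=x0)&(L[:,0]<x0+6)]
        if len(s)>3: print(nm,x0,len(s),'y',s[:,1].min().round(),s[:,1].max().round(),'z',np.percentile(s[:,2],[0,20,50,80,100]).round())
np.savez('rest.npz',o=o,ax=ax)
E
```

```text
base [[0.555, -0.299, 0.01], [0.5465, -0.38, 0.01], [0.4157, -0.3639, 0.01], [0.4244, -0.2833, 0.01]] [ 0.4854 -0.3316  0.01  ] [np.float64(0.1315), np.float64(0.0814), np.float64(0.1318), np.float64(0.0811)]
axis heading 173.048682896967
handle [ 0.487  -0.0551  0.018 ]
handle [ 0.4083 -0.122   0.018 ]
handle rect ((448.782958984375, -87.8648452758789), (105.30415344238281, 23.002552032470703), 36.55082702636719) 0.01760723113609783
w -14 122 y -22.0 23.0 z [ 96. 100. 102. 104. 106.]
w -8 151 y -22.0 23.0 z [ 90.  97.  99. 101. 104.]
w -2 145 y -22.0 22.0 z [85. 91. 93. 96. 98.]
w 4 163 y -22.0 22.0 z [77. 86. 89. 90. 92.]
w 10 208 y -28.0 28.0 z [ 51.  92.  94. 128. 136.]
w 16 273 y -28.0 30.0 z [ 50.  98. 100. 134. 141.]
w 22 242 y -26.0 28.0 z [ 52.  94. 100. 132. 137.]
w 28 240 y -21.0 21.0 z [ 50.  80. 114. 124. 132.]
w 34 189 y -22.0 22.0 z [107. 116. 118. 120. 125.]
w 40 134 y -21.0 23.0 z [110. 115. 117. 118. 119.]
w 46 27 y -10.0 10.0 z [110. 112. 113. 113. 114.]
s -14 41 y -22.0 24.0 z [ 97. 102. 104. 105. 108.]
s -8 27 y -18.0 25.0 z [ 92.  97.  99. 102. 104.]
s -2 30 y -20.0 24.0 z [86. 91. 94. 96. 98.]
s 4 76 y -20.0 25.0 z [50. 81. 88. 92. 96.]
s 10 93 y -26.0 30.0 z [ 52.  93.  96. 129. 143.]
s 16 86 y -24.0 31.0 z [ 91.  98. 101. 131. 141.]
s 22 57 y -24.0 25.0 z [ 51.  98. 102. 132. 136.]
s 28 73 y -15.0 24.0 z [ 53. 104. 114. 119. 130.]
s 34 54 y -17.0 26.0 z [108. 117. 119. 122. 126.]
s 40 18 y -17.0 25.0 z [114. 115. 118. 119. 120.]
s 46 4 y -3.0 7.0 z [110. 110. 110. 111. 111.]
```

```bash
python3 - <<'E'
from h import *
plan([.4235,-.1081,.06],-51.5)
E
```

```text
call [0.54, -0.79, 4.94, 0.32] rows 5
call [0.51, -0.8, 4.94, 0.32] rows 5
from [ 0.4314 -0.1648  0.3562] -47.7 q6 end~ 0.65
```

Emit:
apply_moves(increments=[[1.05, -1.6, 5, 0.63], [1.05, -1.6, 5, 0.63], [1.05, -1.6, 9.5, 0.63], [1.05, -1.6, 9.5, 0.63], [1.05, -1.6, 9.5, 0.63], [1.05, -1.6, 9.5, 0.63], [1.05, -1.6, 9.5, 0.63], [1.05, -1.6, 9.5, 0.63]], fingers=0.45)

```text
time: 2.87
tcp_pos: [0.4132, -0.1027, 0.0637]
orientation: [[0.781, 0.625, -0.018], [0.625, -0.781, 0.009], [-0.009, -0.019, -1.0]]
force: [-2.2, 1.2, -1.9]
gripper_width: 0.45
gripper_force: 0.0
```

```bash
python3 - <<'E'
from h import *
d=grab('wrist'); save(d,'w2',s=1.4); np.savez('w2.npz',P=d['P'],im=d['image'],T=d['T'],K=d['K'])
plan([.4235,-.1081,.004],-51.5)
E
```

```text
call [0.12, 0.24, 2.12, 0.03] rows 3
from [ 0.4163 -0.1046  0.0675] -51.3 q6 end~ 0.65
```

View pics/w2.png

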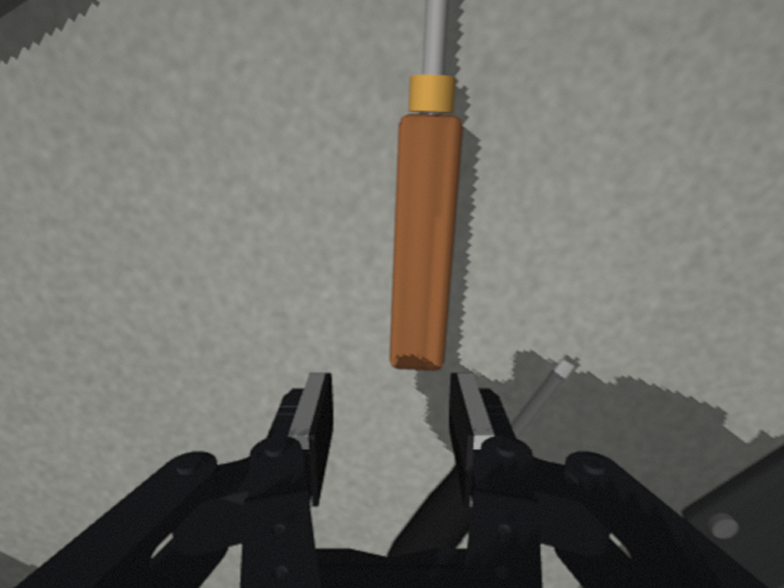

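```bash
python3 - <<'E'
from h import *
f=np.load('w2.npz');T=f['T'];K=f['K']
def ray(u,v,z):
    u/=1.4;v/=1.4
    r=T[:3,:3]@np.array([(u-K[0,2])/K[0,0],(v-K[1,2])/K[1,1],1]); return (T[:3,3]+r*(z-T[2,3])/r[2])
a=ray(431,115,.018);b=ray(416.5,360,.018);d=a-b;n=np.linalg.norm(d);h=np.degrees(np.arctan2(d[1],d[0]));print(a,b,n,h)
g=b+d/n*.018; print(g); plan([g[0],g[1],.004],h-90); plan([g[0],g[1],.06],h-90)
E
```

```text
[ 0.48963933 -0.05862652  0.018     ] [ 0.41067816 -0.11717771  0.018     ] 0.09830111139440847 36.55762761754758
[ 0.42513681 -0.10645635  0.018     ]
call [0.19, 0.23, 2.12, 0.35] rows 3
from [ 0.4163 -0.1046  0.0675] -51.3 q6 end~ 0.69
call [0.19, 0.23, 0.25, 0.35] rows 2
from [ 0.4163 -0.1046  0.0675] -51.3 q6 end~ 0.69
```

Emit:
apply_moves(increments=[[0.07, 0, 0.5, 0.35], [0.07, 0, 1.2, 0.35], [0.07, 0, 1.2, 0.35], [0.07, 0, 1.2, 0.35]])

```text
time: 3.25
tcp_pos: [0.4245, -0.108, 0.0381]
orientation: [[0.805, 0.593, 0.001], [0.593, -0.805, -0.0], [0.001, 0.001, -1.0]]
force: [0.6, -0.1, 0.0]
gripper_width: 0.446
gripper_force: 0.0
```

```bash
python3 - <<'E'
from h import *
plan([.4251,-.1065,.004],-53.4)
E
```

```text
call [0.05, -0.03, 1.14, -0.03] rows 2
from [ 0.4245 -0.108   0.0381] -53.6 q6 end~ 0.69
```

Emit:
apply_moves(increments=[[0.05, 0, 0.6, 0], [0.05, 0, 1.1, 0], [0.05, 0, 1.1, 0], [0.05, 0, 1.1, 0]])

```text
time: 3.58
tcp_pos: [0.4256, -0.1078, 0.0049]
orientation: [[0.806, 0.592, 0.002], [0.592, -0.806, -0.001], [0.001, 0.001, -1.0]]
force: [-0.5, -0.0, 0.7]
gripper_width: 0.451
gripper_force: 0.0
```

Emit:
apply_moves(increments=[[0, 0, 0, 0], [0, 0, 0, 0], [0, 0, 0, 0], [0, 0, 0, 0], [0, 0, 0, 0], [0, 0, 0, 0]], fingers=0, newtons=30)

```text
time: 4.08
tcp_pos: [0.4263, -0.1082, 0.0054]
orientation: [[0.806, 0.592, 0.003], [0.592, -0.806, -0.001], [0.002, 0.003, -1.0]]
force: [-1.0, -0.2, 7.3]
gripper_width: 0.273
gripper_force: 30.4
```

Emit:
apply_moves(increments=[[0, 0, -0.5, 0], [0, 0, -1, 0], [0, 0, -2, 0], [0, 0, -3, 0], [0, 0, -4, 0], [0, 0, -4, 0], [0, 0, -4, 0]])

```text
time: 4.67
tcp_pos: [0.4266, -0.1085, 0.1261]
orientation: [[0.806, 0.592, 0.006], [0.592, -0.806, -0.003], [0.003, 0.006, -1.0]]
force: [-0.6, 0.2, -1.8]
gripper_width: 0.269
gripper_force: 29.8
```

```bash
python3 - <<'E'
from h import *
s=sense(); print(s['force'],s['ft_torque'],s['gripper_force'],s['gripper_width'])
a=get_image('scene')['image'][:,:,::-1]; b=get_image('side')['image'][:,:,::-1]
cv2.imwrite('pics/lift.png',np.hstack([cv2.resize(a[120:300,200:380],(400,400)),cv2.resize(b[120:300,200:380],(400,400))]))
E
```

```text
[-0.594262    0.21053075 -1.76316728] [-0.01806312  0.06914153  0.02235741] 29.787867665290833 0.2694067780331507
```

View pics/lift.png

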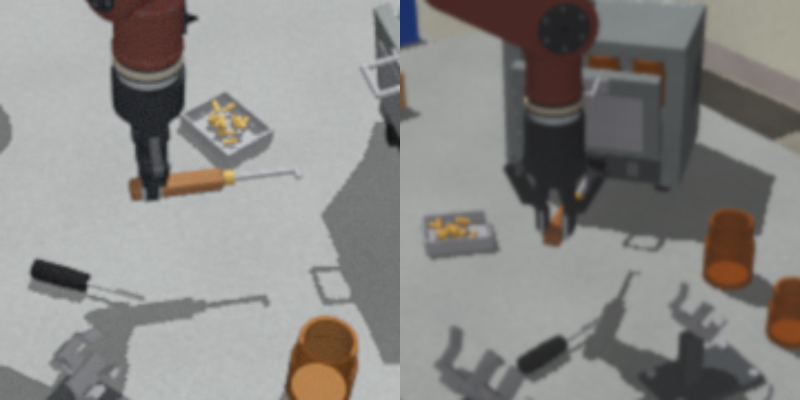

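Emit:
apply_moves(increments=[[0, 0, -1, 0], [0, 0, -2, 0], [0, 0, -3, 0], [0, 0, -4, 0], [0, 0, -4, 0], [0, 0, -4, 0]], newtons=20)

```text
time: 5.27
tcp_pos: [0.4249, -0.1078, 0.2435]
orientation: [[0.806, 0.592, 0.001], [0.592, -0.806, -0.0], [0.0, 0.001, -1.0]]
force: [0.4, 0.4, -1.4]
gripper_width: 0.272
gripper_force: 29.8
```

```bash
cat >> h.py <<'E'
def tilt(name='wrist'):
    """pose of the held hook in tool frame (mm): the hook's points seen, in the plane tool-x / tool-z"""
    d=grab(name); s=sense(); P=d['P']; im=d['image'].astype(int)
    L=(P-np.array(s['tcp_pos']))@np.array(s['orientation'])*1000
    m=(im[...,0]-im[...,2]>45)&(abs(L[...,1])<22)&(abs(L[...,0])<150)&(L[...,2]>-60)&(L[...,2]<190)&~np.isnan(L[...,0])
    a=L[m]; c=np.median(a,0); u,w,vt=np.linalg.svd(a-c,full_matrices=False); v=vt[0]*np.sign(vt[0][2]+.5*vt[0][0])
    print(name,len(a),'c',c.round(1),'dir',v.round(3),'elev',np.degrees(np.arctan2(v[2],v[0])).round(1),'yslope',np.degrees(v[1]).round(1),'lo/hi',((a-c)@v).min().round(),((a-c)@v).max().round(), 'w',w.round())
    return d,L
E
python3 - <<'E'
from h import *
s=sense(); print(s['ft_torque']); tilt('wrist'); tilt('scene')
E
```

```text
[-0.05561524  0.08583913  0.02445031]
wrist 14838 c [ 45.3   0.  -13.7] dir [ 1.    -0.013  0.014] elev 0.8 yslope -0.8 lo/hi -67.0 50.0 w [3874.  767.  131.]
scene 357 c [ 47.6   7.5 -12.7] dir [ 0.999 -0.024  0.024] elev 1.4 yslope -1.4 lo/hi -69.0 48.0 w [565. 135.  67.]
```

Emit:
apply_moves(increments=[[0, 0, 0, 0], [0, 0, -0.5, 0], [0, 0, 0, 0], [0, 0, -0.5, 0], [0, 0, 0, 0], [0, 0, 0, 0]], fingers=0, newtons=20)

```text
time: 5.87
tcp_pos: [0.4225, -0.1067, 0.2396]
orientation: [[0.806, 0.592, -0.006], [0.592, -0.806, 0.003], [-0.004, -0.006, -1.0]]
force: [-0.2, 0.1, -2.0]
gripper_width: 0.274
gripper_force: 29.8
```

```bash
python3 - <<'E'
from h import *
tilt('wrist')
E
```

```text
wrist 14848 c [ 44.6  -1.1 -11.3] dir [ 1.    -0.014  0.017] elev 1.0 yslope -0.8 lo/hi -67.0 50.0 w [3879.  767.  133.]
```

```bash
python3 - <<'E'
from h import *
plan([.402,-.3224,.20],-97.75)
E
```

```text
call [-4.8, 5.39, 1.34, 7.34] rows 8
from [ 0.4224 -0.1067  0.2401] -53.7 q6 end~ 1.03
```

Emit:
apply_moves(increments=[[-0.7, 0.8, 0, 1], [-1.7, 1.9, 0, 2.1], [-2.7, 3, 0.3, 3.2], [-3.7, 4.1, 0.6, 4.3], [-4.4, 4.9, 1, 5.4], [-4.8, 5.4, 1.3, 6.5], [-4.8, 5.4, 1.3, 7.34], [-4.8, 5.4, 1.3, 7.34]])

```text
time: 6.58
tcp_pos: [0.4029, -0.3238, 0.202]
orientation: [[0.99, -0.139, -0.003], [-0.139, -0.99, 0.004], [-0.004, -0.003, -1.0]]
force: [-0.6, 0.0, -1.2]
gripper_width: 0.273
gripper_force: 29.8
```

Emit:
apply_moves(increments=[[0, 0, 0, 0], [0, 0, 0, 0], [0, 0, 0, 0]])

```text
time: 6.83
tcp_pos: [0.4046, -0.3226, 0.2045]
orientation: [[0.991, -0.132, 0.0], [-0.132, -0.991, 0.0], [0.0, -0.0, -1.0]]
force: [-0.1, 0.4, -1.6]
gripper_width: 0.271
gripper_force: 29.8
```

```bash
python3 - <<'E'
from h import *
plan([.402,-.3224,.135],-97.75); d,L=tilt('wrist')
cv2.imwrite('pics/w3.png',np.hstack([cv2.resize(d['image'][:,:,::-1],(400,300)),cv2.resize(get_image('side')['image'][150:360,240:520,::-1],(400,300))]))
# rest from this view
f=np.load('rest.npz'); v,u=np.mgrid[:420,:560]; P=d['P']; ax=f['ax'];ay=np.array([-ax[1],ax[0]])
q=P[(P[...,2]>.06)&(P[...,2]<.112)]; q=q[~np.isnan(q[:,0])]; l=np.c_[(q[:,:2]-f['o'])@ax,(q[:,:2]-f['o'])@ay]*1000; k=(abs(l[:,1])<40)&(l[:,0]>-20)&(l[:,0]<6); print(k.sum(),np.percentile(l[k,1],[0,1,99,100]).round(1),l[k,0].min())
E
```

```text
call [-0.09, 0.0, 2.32, 0.02] rows 3
from [ 0.4046 -0.3226  0.2045] -97.6 q6 end~ 1.03
wrist 14973 c [ 44.3  -0.3 -11.6] dir [ 1.    -0.013  0.016] elev 0.9 yslope -0.7 lo/hi -68.0 50.0 w [3946.  773.  134.]
601 [-21.2 -20.9  22.7  22.8] -14.25880597429247
```

View pics/w3.png

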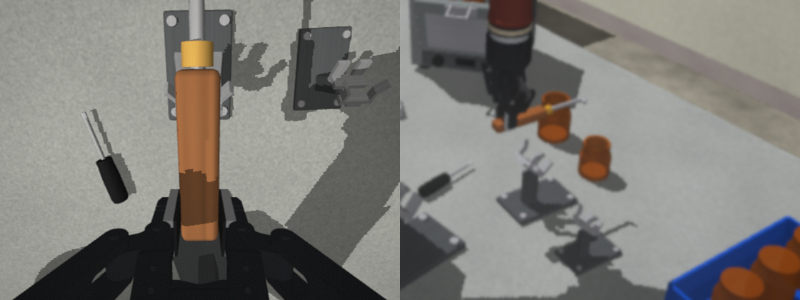

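Emit:
apply_moves(increments=[[-0.05, 0, 0.7, 0], [-0.05, 0, 1.6, 0], [-0.05, 0, 2.2, 0], [-0.05, 0, 2.45, 0], [-0.05, 0, 2.45, 0], [-0.05, 0, 2.45, 0]])

```text
time: 7.43
tcp_pos: [0.4032, -0.3231, 0.1313]
orientation: [[0.991, -0.134, 0.0], [-0.134, -0.991, -0.0], [0.0, 0.0, -1.0]]
force: [0.3, -0.3, -1.4]
gripper_width: 0.269
gripper_force: 29.8
```

Emit:
apply_moves(increments=[[0, 0, 0.04, 0], [0, 0, 0.08, 0], [0, 0, 0.12, 0], [0, 0, 0.12, 0]])

```text
time: 7.77
tcp_pos: [0.4032, -0.3236, 0.1279]
orientation: [[0.991, -0.135, 0.001], [-0.135, -0.991, -0.001], [0.001, 0.001, -1.0]]
force: [0.2, -0.6, -0.9]
gripper_width: 0.27
gripper_force: 29.8
```

Emit:
apply_moves(increments=[[0, 0, 0.05, 0], [0, 0, 0.1, 0], [0, 0, 0.1, 0]])

```text
time: 8.02
tcp_pos: [0.4032, -0.3236, 0.1251]
orientation: [[0.991, -0.135, 0.001], [-0.135, -0.991, -0.0], [0.001, 0.0, -1.0]]
force: [-1.8, 0.8, 4.3]
gripper_width: 0.271
gripper_force: 30.4
```

Emit:
apply_moves(increments=[[0, 0, 0, 0], [0, 0, 0, 0], [0, 0, 0, 0], [0, 0, -0.3, 0], [0, 0, -0.8, 0], [0, 0, -1.0, 0], [0, 0, -1.0, 0], [0, 0, -1.0, 0]], fingers=0.42)

```text
time: 8.68
tcp_pos: [0.4033, -0.3236, 0.1549]
orientation: [[0.991, -0.135, 0.001], [-0.135, -0.991, -0.001], [0.001, 0.001, -1.0]]
force: [-0.1, 0.1, 0.3]
gripper_width: 0.417
gripper_force: 0.0
```

```bash
python3 - <<'E'
from h import *
s=sense();print(s['tcp_pos'],s['gripper_width']); d,L=tilt('wrist'); tilt('side')
cv2.imwrite('pics/w4.png',np.hstack([cv2.resize(d['image'][:,:,::-1],(400,300)),cv2.resize(get_image('side')['image'][180:330,270:470,::-1],(400,300))]))
E
```

```text
[ 0.40325996 -0.3235896   0.1549163 ] 0.41733249182708676
wrist 10050 c [47.5  0.1 -2.6] dir [ 0.601 -0.013  0.799] elev 53.1 yslope -0.8 lo/hi -36.0 83.0 w [3211.  646.  158.]
side 62 c [43.  10.7 11.5] dir [ 0.676 -0.016  0.736] elev 47.4 yslope -0.9 lo/hi -30.0 56.0 w [183.  27.  12.]
```

View pics/w4.png

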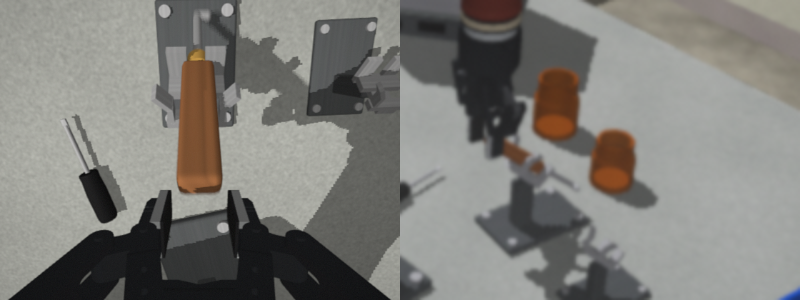

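```bash
cat >> h.py <<'E'
f_=np.load('rest.npz'); AX=f_['ax']; AY=np.array([-AX[1],AX[0]]); O=f_['o']+.0009*AY
def cradle(P):
    lx=(P[...,:2]-O)@AX; ly=(P[...,:2]-O)@AY; z=P[...,2]-.095
    return np.stack([(lx+z)*.7071,ly,(z-lx)*.7071],-1)*1000
def seat(d):
    C=cradle(d['P']); im=d['image'].astype(int)
    m=(im[...,0]-im[...,2]>45)&(abs(C[...,1])<20)&(abs(C[...,2])<30)&(C[...,0]>-20)&(C[...,0]<140)
    a=C[m]; top=a[a[:,2]>4]; A=np.polyfit(top[:,0],top[:,2],1); B=np.polyfit(top[:,0],top[:,1],1)
    print(len(a),'x',np.percentile(a[:,0],[0,1,99,100]).round(1),'top z at 0,100',np.polyval(A,[0,100]).round(1),'y at 0,100',np.polyval(B,[0,100]).round(1))
E
python3 - <<'E'
from h import *
seat(grab('wrist')); seat(grab('scene')); plan([.4012,-.3226,.158])
E
```

```text
10389 x [-18.6  -9.7 104.7 105.3] top z at 0,100 [10.2  6.1] y at 0,100 [1.4 1.8]
514 x [-12.5  -9.6 104.6 105.3] top z at 0,100 [10.6  6.8] y at 0,100 [3.6 4.8]
call [-0.04, -0.0, -0.15, -0.0] rows 2
from [ 0.4025 -0.3228  0.1534] -97.7 q6 end~ 1.03
```

Emit:
apply_moves(increments=[[0.3, 0.03, 0.1, 0], [0.66, 0.03, 0.33, 0], [0.66, 0.03, 0.33, 0], [0.66, 0.03, 0.33, 0]])

```text
time: 9.27
tcp_pos: [0.4225, -0.3264, 0.1435]
orientation: [[0.991, -0.134, -0.001], [-0.134, -0.991, 0.001], [-0.001, -0.001, -1.0]]
force: [-0.2, -0.1, -0.6]
gripper_width: 0.419
gripper_force: 0.0
```

Emit:
apply_moves(increments=[[0, 0, 0, 0], [0, 0, 0, 0], [0, 0, 0, 0], [0, 0, 0, 0], [0, 0, 0, 0]], fingers=0, newtons=20)

```text
time: 9.68
tcp_pos: [0.4221, -0.3267, 0.1443]
orientation: [[0.991, -0.135, -0.0], [-0.135, -0.991, 0.0], [-0.0, -0.0, -1.0]]
force: [0.2, 0.4, -1.2]
gripper_width: 0.278
gripper_force: 22.2
```

```bash
python3 - <<'E'
from h import *
seat(grab('wrist')); s=sense(); print(s['force'],s['ft_torque'],s['tcp_pos'])
E
```

```text
11266 x [-18.8  -9.4 104.7 105.2] top z at 0,100 [10.2  6.2] y at 0,100 [2.  2.4]
[-0.44686892 -0.37383348 -1.47274308] [ 0.06657585  0.02456574 -0.00092065] [ 0.42215563 -0.32667059  0.14429157]
```

Emit:
apply_moves(increments=[[0, 0, -0.5, 0], [0.3, 0, -1.5, 0], [0.8, 0, -2.5, 0], [1.5, 0, -3.7, 0], [1.5, 0, -4.9, 0], [1.5, 0, -4.9, 0], [1.5, 0, -4.9, 0]])

```text
time: 10.32
tcp_pos: [0.4685, -0.3342, 0.2951]
orientation: [[0.991, -0.135, 0.005], [-0.135, -0.991, -0.005], [0.006, 0.004, -1.0]]
force: [-0.1, 0.2, -2.8]
gripper_width: 0.277
gripper_force: 21.8
```

```bash
python3 - <<'E'
from h import *
tilt('wrist'); s=sense(); print(s['force'],s['ft_torque'],s['tcp_pos'],s['gripper_force'])
E
```

```text
wrist 11322 c [27.2  1.  -2.6] dir [ 0.738 -0.008  0.675] elev 42.5 yslope -0.5 lo/hi -44.0 146.0 w [3472.  674.  124.]
[-0.28231337  0.13851651 -1.43421399] [0.03164823 0.09366008 0.05650462] [ 0.46708098 -0.3330282   0.29213261] 21.826595664024353
```

```bash
python3 - <<'E'
from h import *
f=np.load('scene0.npz');T=f['T'];K=f['K']
def ray(u,v,z):
    u/=1.4;v/=1.4
    r=T[:3,:3]@np.array([(u-K[0,2])/K[0,0],(v-K[1,2])/K[1,1],1]); return (T[:3,3]+r*(z-T[2,3])/r[2]).round(3)
print('big',[ray(*p,.012) for p in ((274,351),(241,396),(160,370))])
print('small',[ray(*p,.008) for p in ((241,513),(291,543),(317,513))])
f=np.load('w1.npz');T=f['T'];K=f['K']
print('scraper',[ray(*p,.008) for p in ((408,210),(330,315))], 'sleeves',[ray(*p,0) for p in ((605,40),(680,180))])
for lx,ly in ((67.5,0),(0,42.5)): print((O+AX*lx/1e3+AY*ly/1e3).round(4))
d=grab('scene'); s=sense(); im=d['image'].astype(int)
# rod/tip geometry in tool frame from wrist: print lowest hook points
d=grab('wrist'); L=(d['P']-np.array(s['tcp_pos']))@np.array(s['orientation'])*1000
for x in range(40,140,10):
    m=(abs(L[...,0]-x)<5)&(abs(L[...,1])<5)&(L[...,2]<150)&(L[...,2]>-40)
    if m.sum(): print(x,m.sum(),L[m][:,2].min().round(1),np.median(L[m][:,1]).round(1))
E
```

```text
big [array([ 0.287, -0.241,  0.012]), array([ 0.291, -0.349,  0.012]), array([ 0.129, -0.37 ,  0.012])]
small [array([ 0.413, -0.521,  0.008]), array([ 0.505, -0.525,  0.008]), array([ 0.516, -0.468,  0.008])]
scraper [array([ 0.449, -0.172,  0.008]), array([ 0.309, -0.186,  0.008])] sleeves [array([ 0.684, -0.202,  0.   ]), array([ 0.653, -0.355,  0.   ])]
[ 0.4183 -0.3243]
[ 0.4802 -0.3746]
40 557 7.4 0.1
50 505 16.3 0.1
60 460 25.7 0.0
70 399 34.7 0.0
80 327 45.7 -0.5
90 253 60.7 -0.6
100 247 70.5 -1.2
110 208 79.7 -0.6
120 201 88.2 -0.7
130 144 97.5 0.9
```

Emit:
apply_moves(increments=[[-1, 0, 0, 0], [-2.3, 0, 0, 0], [-3.6, 0, 0, 0], [-4.9, 0, 0, 0], [-6, 0, 0.5, 0], [-6.3, 0, 1.5, 0], [-6.3, 0, 2, 0], [-6.3, 0, 2, 0]])

```text
time: 11.13
tcp_pos: [0.2762, -0.3034, 0.2251]
orientation: [[0.991, -0.137, -0.007], [-0.137, -0.991, 0.01], [-0.008, -0.009, -1.0]]
force: [0.2, -0.1, -1.9]
gripper_width: 0.275
gripper_force: 21.0
```

```bash
python3 - <<'E'
from h import *
plan([.2783,-.3073,.1105],-97.75)
d=grab('wrist'); s=sense(); L=(d['P']-np.array(s['tcp_pos']))@np.array(s['orientation'])*1000
for x in (90,110,130): 
    m=(abs(L[...,0]-x)<5)&(abs(L[...,1])<5)&(L[...,2]<115)&(L[...,2]>-40)
    if m.sum(): print(x,m.sum(),L[m][:,2].min().round(1))
E
```

```text
call [0.09, 0.12, 3.82, -0.02] rows 4
from [ 0.2762 -0.3034  0.2251] -97.9 q6 end~ 0.87
90 239 65.2
110 195 83.8
130 91 102.8
```

Emit:
apply_moves(increments=[[0.1, 0.1, 1, 0], [0.1, 0.1, 2.2, 0], [0.1, 0.1, 3.0, 0], [0.1, 0.1, 3.4, 0], [0.1, 0.1, 3.4, 0], [0.1, 0.1, 3.4, 0], [0.1, 0.1, 3.4, 0]])

```text
time: 11.77
tcp_pos: [0.2834, -0.312, 0.1309]
orientation: [[0.991, -0.134, 0.002], [-0.134, -0.991, -0.002], [0.002, 0.002, -1.0]]
force: [-0.1, -0.3, -1.5]
gripper_width: 0.28
gripper_force: 21.0
```

Emit:
apply_moves(increments=[[0, 0, 0.1, 0], [0, 0, 0.2, 0], [0, 0, 0.3, 0], [0, 0, 0.3, 0]])

```text
time: 12.1
tcp_pos: [0.2822, -0.3106, 0.1201]
orientation: [[0.991, -0.135, -0.0], [-0.135, -0.991, 0.0], [-0.0, -0.0, -1.0]]
force: [-0.3, -1.0, -0.8]
gripper_width: 0.28
gripper_force: 21.0
```

```bash
python3 - <<'E'
from h import *
d=grab('wrist'); s=sense(); print(s['tcp_pos'],s['force']); L=(d['P']-np.array(s['tcp_pos']))@np.array(s['orientation'])*1000
for x in (90,110,130): 
    m=(abs(L[...,0]-x)<5)&(abs(L[...,1])<5)&(L[...,2]<106)&(L[...,2]>-40)
    if m.sum(): print(x,m.sum(),L[m][:,2].min().round(1))
cv2.imwrite('pics/tip.png',np.hstack([cv2.resize(d['image'][:,:,::-1],(400,300)),cv2.resize(get_image('scene')['image'][150:360,120:400,::-1],(400,300))]))
E
```

```text
[ 0.28215638 -0.31054437  0.12019603] [ 0.46193035  0.3419521  -1.05156094]
90 251 61.5
110 205 79.9
130 130 98.4
```

View pics/tip.png

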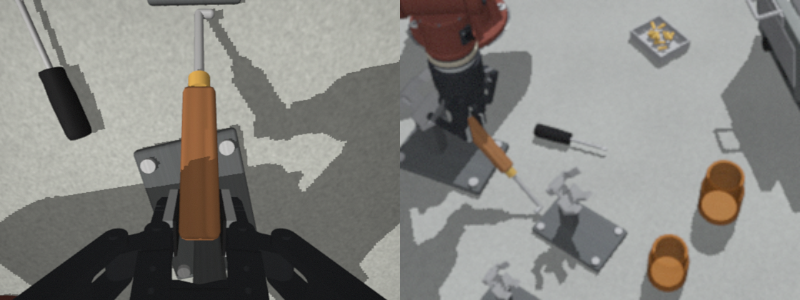

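Emit:
apply_moves(increments=[[-0.1, 0, 0.1, 0], [-0.1, 0, 0.2, 0], [-0.1, 0, 0.27, 0], [-0.1, 0, 0.32, 0], [-0.1, 0, 0.32, 0], [-0.1, 0, 0.32, 0]])

```text
time: 12.7
tcp_pos: [0.2792, -0.3102, 0.1105]
orientation: [[0.991, -0.135, -0.0], [-0.135, -0.991, 0.0], [-0.0, -0.0, -1.0]]
force: [0.2, -0.2, -1.5]
gripper_width: 0.28
gripper_force: 21.0
```

```bash
python3 - <<'E'
from h import *
d=grab('wrist'); s=sense(); print(s['tcp_pos'],s['force'],s['ft_torque']); L=(d['P']-np.array(s['tcp_pos']))@np.array(s['orientation'])*1000
for x in (90,110,130): 
    m=(abs(L[...,0]-x)<5)&(abs(L[...,1])<5)&(L[...,2]<106)&(L[...,2]>-40)
    if m.sum(): print(x,m.sum(),L[m][:,2].min().round(1))
E
```

```text
[ 0.27933201 -0.31033616  0.11067533] [ 0.8373317  -0.41908026 -1.0415374 ] [-0.02232874  0.09986052  0.00128315]
90 259 60.8
110 209 79.8
130 121 98.0
```

Emit:
apply_moves(increments=[[0.15, 0, 0, 0], [0.3, 0, -0.1, 0], [0.5, 0, -0.28, 0], [0.75, 0, -0.5, 0], [1.0, 0, -0.7, 0], [1.3, 0, -0.9, 0], [1.6, 0, -1.08, 0], [1.6, 0, -1.08, 0]])

```text
time: 13.42
tcp_pos: [0.3297, -0.3183, 0.1452]
orientation: [[0.991, -0.134, 0.004], [-0.134, -0.991, -0.003], [0.004, 0.003, -1.0]]
force: [-0.8, 0.1, -0.8]
gripper_width: 0.28
gripper_force: 21.2
```

```bash
python3 - <<'E'
from h import *
d=grab('wrist'); s=sense(); print(s['tcp_pos'],s['force'],s['ft_torque']); L=(d['P']-np.array(s['tcp_pos']))@np.array(s['orientation'])*1000
for x in range(20,140,10): 
    m=(abs(L[...,0]-x)<5)&(abs(L[...,1])<5)&(L[...,2]<s['tcp_pos'][2]*1000-12)&(L[...,2]>-40)
    if m.sum(): print(x,m.sum(),L[m][:,2].min().round(1))
E
```

```text
[ 0.32892178 -0.31791264  0.14443018] [-0.25882776 -0.92202328 -1.85745162] [ 0.01085305  0.0548925  -0.01484664]
20 700 -1.3
30 567 15.3
40 443 32.6
50 389 49.4
60 227 68.6
70 178 95.7
80 158 112.3
90 15 130.3
110 341 26.8
120 410 23.1
```

Emit:
apply_moves(increments=[[0.45, 0, -0.22, 0], [0.93, 0, -0.43, 0], [1.4, 0, -0.59, 0], [1.93, 0, -0.71, 0], [2.45, 0, -0.78, 0], [3.0, 0, -0.78, 0], [3.0, 0, -0.78, 0], [3.0, 0, -0.78, 0]])

```text
time: 14.13
tcp_pos: [0.4166, -0.3289, 0.1662]
orientation: [[0.991, -0.134, 0.001], [-0.134, -0.991, -0.0], [0.001, 0.0, -1.0]]
force: [0.2, 0.9, -1.2]
gripper_width: 0.275
gripper_force: 21.8
```

Emit:
apply_moves(increments=[[-0.1, 0, -0.5, 0], [-0.1, 0, -1.5, 0], [-0.1, 0, -2.5, 0], [-0.1, 0, -3, 0], [-0.1, 0, -3, 0], [-0.1, 0, -3, 0]], fingers=0, newtons=60)

```text
time: 14.63
tcp_pos: [0.4129, -0.3289, 0.2571]
orientation: [[0.991, -0.136, 0.002], [-0.136, -0.991, -0.002], [0.002, 0.001, -1.0]]
force: [-0.3, 0.1, -0.6]
gripper_width: 0.27
gripper_force: 62.2
```

```bash
cat >> h.py <<'E'
def vert():
    """held hook nearly upright: width/axis per height in the tool frame, from scene and side views"""
    s=sense(); print(s['tcp_pos'].round(4),s['force'].round(2),s['gripper_force'])
    for n in ('scene','side','wrist'):
        d=grab(n); L=(d['P']-np.array(s['tcp_pos']))@np.array(s['orientation'])*1000; im=d['image'].astype(int)
        m0=(abs(L[...,0])<70)&(abs(L[...,1])<25)
        for z in (25,50,70,105,130,150,165):
            m=m0&(abs(L[...,2]-z)<4)
            if m.sum()>2: print(n,z,m.sum(),'mid',np.median(L[m],0)[:2].round(1),'rng x',L[m][:,0].min().round(1),L[m][:,0].max().round(1),'y',L[m][:,1].min().round(1),L[m][:,1].max().round(1))
E
python3 - <<'E'
from h import *
vert()
E
```

```text
[ 0.4129 -0.3289  0.2571] [-0.28  0.1  -0.59] 62.2149395942688
scene 25 36 mid [0.5 9.7] rng x -14.2 2.2 y -7.6 14.8
scene 50 33 mid [ 1. 10.] rng x -13.1 3.3 y -9.1 14.3
scene 70 22 mid [0.7 6. ] rng x -11.9 2.6 y -6.5 13.5
scene 105 9 mid [-4.6  3.3] rng x -7.9 -2.3 y -1.8 6.1
scene 130 34 mid [ 42.4 -20.3] rng x -8.2 58.3 y -24.9 17.2
scene 150 35 mid [39.9 -3.3] rng x -5.8 53.7 y -14.8 17.4
scene 165 95 mid [61.8 -3.5] rng x 52.0 70.0 y -24.6 18.5
side 25 32 mid [-12.7   8.7] rng x -16.8 2.1 y -11.0 12.1
side 50 27 mid [-14.    7.7] rng x -16.7 -0.2 y -10.2 13.2
side 70 21 mid [-13.1   7.6] rng x -15.2 -0.4 y -10.4 12.1
side 105 6 mid [-8.4  0.8] rng x -9.8 -5.8 y -1.4 3.1
side 130 40 mid [43.3  6.1] rng x -10.3 58.8 y -24.9 18.2
side 150 18 mid [13.1  2.4] rng x -9.7 54.6 y -3.8 13.6
side 165 18 mid [57.  10.5] rng x -7.8 69.5 y -0.6 17.1
wrist 25 302 mid [ 0.1 -0.7] rng x -3.8 1.0 y -13.0 10.9
wrist 50 214 mid [ 0.3 -1.1] rng x -3.2 1.1 y -12.9 10.6
wrist 70 145 mid [ 0.5 -0.9] rng x -3.3 1.2 y -13.2 10.6
wrist 105 17 mid [-4.3 -1.1] rng x -6.2 -3.8 y -4.1 1.9
wrist 130 247 mid [46.1 10.3] rng x -6.9 62.2 y -25.0 22.0
wrist 150 77 mid [40.9 -3.8] rng x -6.6 43.4 y -15.5 8.6
wrist 165 650 mid [62. -3.] rng x -10.6 69.4 y -25.0 15.0
```

```bash
python3 - <<'E'
from h import *
plan([.56,.06,.42],-50.9)
E
```

```text
call [1.57, -6.73, -2.77, -3.91] rows 7
call [4.12, -5.55, -2.77, -3.91] rows 7
from [ 0.4118 -0.3275  0.254 ] -97.8 q6 end~ 1.0
```

Emit:
apply_moves(increments=[[0, -0.5, -1, 0], [0.2, -1.5, -2, -0.8], [0.5, -2.7, -2.8, -1.6], [0.8, -3.9, -2.8, -2.4], [1.1, -5, -2.8, -3.2], [1.4, -6.1, -2.8, -3.9], [1.57, -6.7, -2.8, -3.9], [1.57, -6.7, -2.8, -3.9]])

```text
time: 15.45
tcp_pos: [0.4871, -0.1318, 0.3383]
orientation: [[0.962, 0.274, -0.003], [0.274, -0.962, 0.004], [-0.001, -0.004, -1.0]]
force: [-1.0, -0.6, -0.2]
gripper_width: 0.265
gripper_force: 62.1
```

Emit:
apply_moves(increments=[[0.7, -0.8, -0.6, -0.6], [1.4, -1.7, -1.2, -1.4], [2.1, -2.7, -1.8, -2.2], [2.8, -3.7, -2.4, -3], [3.5, -4.6, -2.8, -3.9], [4.1, -5.5, -2.8, -3.9], [4.1, -5.5, -2.8, -3.9], [4.1, -5.5, -2.8, -3.9]])

```text
time: 16.12
tcp_pos: [0.5606, 0.057, 0.4223]
orientation: [[0.775, 0.632, -0.004], [0.632, -0.775, -0.001], [-0.003, -0.002, -1.0]]
force: [-0.9, -0.6, -1.5]
gripper_width: 0.265
gripper_force: 62.1
```

```bash
python3 - <<'E'
from h import *
vert()
d=grab('wrist'); save(d,'w5',s=1.4); np.savez('w5.npz',P=d['P'],im=d['image'],T=d['T'],K=d['K'])
s=sense(); L=(d['P']-np.array(s['tcp_pos']))@np.array(s['orientation'])*1000
m=(abs(L[...,0]+8)<25)&(abs(L[...,1])<25)&(L[...,2]>140)&(L[...,2]<180); print(m.sum(), L[m].max(0) if m.sum() else '')
E
```

```text
[0.5606 0.057  0.4223] [-0.86 -0.65 -1.5 ] 62.11412787437439
scene 25 35 mid [-12.6  10. ] rng x -18.9 -1.5 y -4.8 13.3
scene 50 35 mid [-13.7   9.7] rng x -17.9 -0.4 y -9.1 15.1
scene 70 26 mid [-11.6  10.2] rng x -16.8 -0.0 y -7.9 12.7
scene 105 10 mid [-9.1  3.2] rng x -11.0 -5.5 y -1.8 5.0
scene 130 11 mid [-9.1  2. ] rng x -11.9 -4.0 y -2.6 5.4
scene 150 14 mid [-8.7  2.5] rng x -12.0 -3.9 y -4.6 9.0
side 25 26 mid [-14.   3.] rng x -18.4 -3.5 y -11.0 12.3
side 50 24 mid [-13.3   2.2] rng x -19.1 -2.0 y -10.8 12.3
side 70 17 mid [-14.1   2.4] rng x -18.9 -1.4 y -9.3 11.7
side 105 6 mid [-9.2  1.8] rng x -10.9 -4.1 y -2.2 4.5
side 130 8 mid [-7.  -0.2] rng x -13.4 -2.0 y -3.4 4.5
side 150 8 mid [-7.4  1.1] rng x -11.4 -5.6 y -3.1 3.6
wrist 25 291 mid [-0.   0.6] rng x -3.7 0.8 y -11.7 12.2
wrist 50 195 mid [0.4 0.6] rng x -3.6 1.4 y -11.6 12.2
wrist 70 96 mid [ 0.6 -0.1] rng x -3.0 1.2 y -11.8 11.8
wrist 105 31 mid [-4.1 -0.2] rng x -5.7 -3.3 y -3.3 3.6
wrist 130 29 mid [-4.   0.6] rng x -6.7 -3.0 y -3.6 3.9
wrist 150 20 mid [-3.4 -0.3] rng x -6.2 -2.9 y -3.9 3.2
wrist 165 4 mid [-3.2  6. ] rng x -3.2 -3.2 y 3.3 7.8
154 [ -1.30292153  12.00169952 162.435238  ]
```

View pics/w5.png

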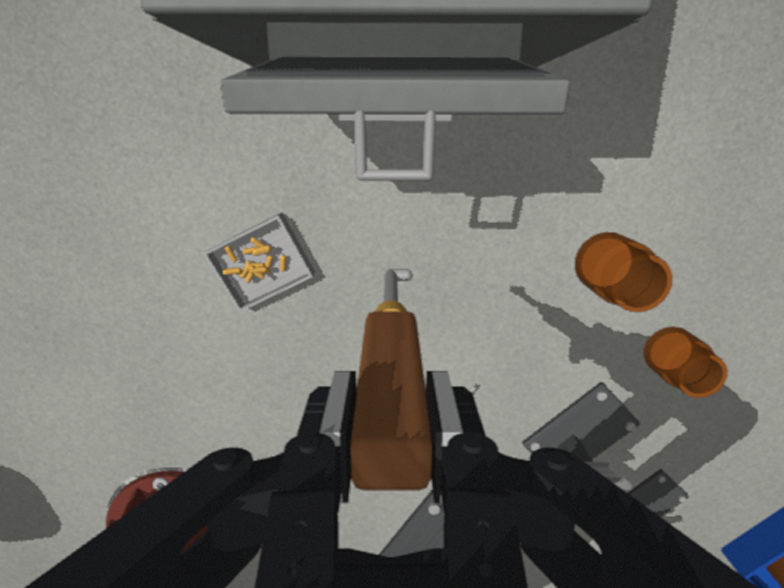

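```bash
python3 - <<'E'
from h import *
f=np.load('w5.npz');P=f['P']; s=sense(); print(s['tcp_pos']); L=(P-np.array([.5606,.057,.4223]))@np.array(s['orientation'])*1000
def at(u,v): 
    u=int(u/1.4);v=int(v/1.4); q=L[v-1:v+2,u-1:u+2].reshape(-1,3); return q[np.argmin(q[:,2])].round(1)
for p in ((375,176),(395,176),(415,176),(361,150),(361,125),(430,150),(430,125),(395,118),(380,108),(410,108),(300,108),(500,108),(300,82),(500,82),(300,8),(500,8)): print(p,at(*p))
print('hook tip',at(390,275),at(403,275))
E
```

```text
[0.56028682 0.05490116 0.42326973]
(375, 176) [ 51.7 -11.2 212.3]
(395, 176) [ 50.7   4.7 212.9]
(415, 176) [ 52.8  17.7 211.3]
(361, 150) [ 68.1 -20.7 209. ]
(361, 125) [ 85.5 -19.1 205.4]
(430, 150) [ 69.9  28.  208.7]
(430, 125) [ 85.5  27.3 205.3]
(395, 118) [ 89.9   3.6 206.2]
(380, 108) [ 95.1  -7.6 203.2]
(410, 108) [ 96.   12.9 203.2]
(300, 108) [ 96.9 -59.7 202.5]
(500, 108) [ 95.1  74.6 203.6]
(300, 82) [111.2 -58.5 200.7]
(500, 82) [111.1  72.8 200.6]
(300, 8) [147.7 -51.  166.7]
(500, 8) [147.3  61.  165.3]
hook tip [-3.300e+00 -1.000e-01  1.441e+02] [nan nan nan]
```

```bash
python3 - <<'E'
from h import *
plan([.6229,.1099,.4233],-50.9)
E
```

```text
call [2.78, -0.11, -0.0, -0.03] rows 3
from [0.5603 0.0549 0.4233] -51.1 q6 end~ 1.06
```

Emit:
apply_moves(increments=[[0.6, -0.1, 0, 0], [1.4, -0.1, 0, 0], [2.2, -0.1, 0, 0], [2.78, -0.1, 0, 0], [2.78, -0.1, 0, 0], [2.78, -0.1, 0, 0], [2.78, -0.1, 0, 0]])

```text
time: 16.9
tcp_pos: [0.6232, 0.1099, 0.4241]
orientation: [[0.778, 0.629, -0.001], [0.629, -0.778, -0.001], [-0.001, -0.0, -1.0]]
force: [0.2, -0.2, -2.2]
gripper_width: 0.265
gripper_force: 62.1
```

```bash
cat >> h.py <<'E'
H=np.array([.6725,.1415]); XO=np.array([np.cos(np.radians(39.1)),np.sin(np.radians(39.1))]); YO=np.array([-XO[1],XO[0]])
def oven(P):
    q=P[...,:2]-H; return np.stack([q@XO,q@YO,P[...,2]],-1)*1000
def show(name,tag,box):
    d=grab(name); u0,v0,u1,v1=box; return d,cv2.resize(d['image'][v0:v1,u0:u1,::-1],(400,400),interpolation=cv2.INTER_CUBIC)
E
python3 - <<'E'
from h import *
s=sense(); print(s['tcp_pos'],oven(s['tcp_pos']).round(1))
a=np.hstack([show('wrist','',(180,0,400,220))[1],show('scene','',(320,90,440,210))[1]]); cv2.imwrite('pics/above.png',a)
f=np.load('w5.npz'); o=oven(f['P'])
for p in ((395,176),(361,150),(430,150),(395,108),(300,8),(500,8)): print(p,o[int(p[1]/1.4),int(p[0]/1.4)].round(1))
E
```

```text
[0.62316805 0.10988684 0.42414257] [-58.2   6.6 424.1]
(395, 176) [-88.9   1.3 208.9]
(361, 150) [-71.5  25.7 212.3]
(430, 150) [-71.7 -23.1 211.5]
(395, 108) [-44.5   1.3 218. ]
(300, 8) [  6.9  55.1 254.5]
(500, 8) [  6.7 -57.7 253.4]
```

View pics/above.png

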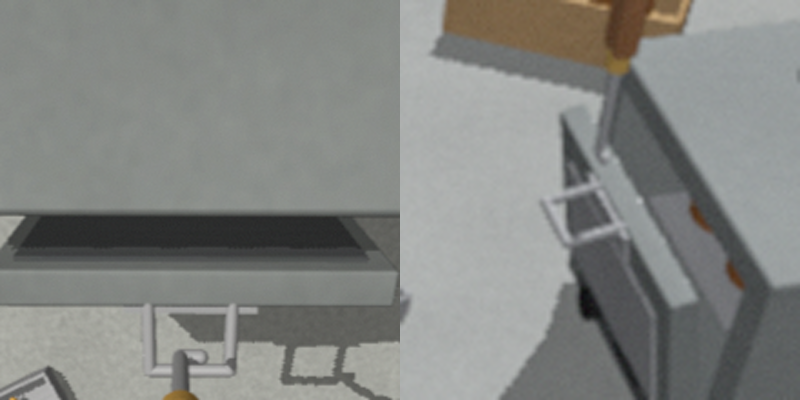

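Emit:
apply_moves(increments=[[0, 0, 0.5, 0], [0, 0, 1.0, 0], [0, 0, 1.5, 0], [0, 0, 1.8, 0], [0, 0, 1.8, 0], [0, 0, 1.8, 0]])

```text
time: 17.5
tcp_pos: [0.6232, 0.1108, 0.3703]
orientation: [[0.777, 0.63, -0.001], [0.63, -0.777, -0.0], [-0.001, -0.001, -1.0]]
force: [-0.3, 0.9, -0.6]
gripper_width: 0.267
gripper_force: 62.1
```

Emit:
apply_moves(increments=[[0, 0, 0.25, 0], [0, 0, 0.5, 0], [0, 0, 0.77, 0], [0, 0, 0.77, 0], [0, 0, 0.77, 0]])

```text
time: 17.92
tcp_pos: [0.6231, 0.1112, 0.3462]
orientation: [[0.777, 0.63, -0.002], [0.63, -0.777, -0.0], [-0.002, -0.001, -1.0]]
force: [0.5, -0.2, -1.2]
gripper_width: 0.267
gripper_force: 62.1
```

```bash
cat >> h.py <<'E'
def state():
    """hook tilt (deg, handle to robot +), tip end, bar: in oven frame, mm"""
    s=sense(); t=oven(s['tcp_pos']); print('tcp',t.round(1),'F',(np.array(s['force'])[:2]@XO).round(1),np.round(s['force'],1),'grip',round(s['gripper_force']),'t',s['time'])
    for n in ('scene','side','wrist'):
        d=grab(n); o=oven(d['P']); im=d['image'].astype(int); R=o-t
        m=(im[...,0]-im[...,2]>45)&(abs(R[...,1])<20)&(R[...,2]<-2)&(R[...,2]>-110)&(abs(R[...,0])<110)
        a=R[m]
        if len(a)>15:
            # split into slices along z, centre of x per slice
            zs=np.arange(-100,0,8); c=[(z,(np.median(a[abs(a[:,2]-z)<4][:,0]))) for z in zs if (abs(a[:,2]-z)<4).sum()>3]
            c=np.array(c); k=np.polyfit(c[:,0],c[:,1],1); print(n,'handle tilt',np.degrees(np.arctan(-k[0])).round(1),'x at tcp z',k[1].round(1),len(a))
        # rod and door: grey points by height for |y|<16
        m=(abs(o[...,1]-1)<14)&(o[...,0]>-260)&(o[...,0]<-10)&(o[...,2]>8)&(o[...,2]<240)
        m2=m&(abs(o[...,1]-t[1])<5)&(R[...,2]<-75)
        if n!='wrist' or 1:
            b=o[m2]; 
            if len(b): print('   rod/dr pts',[(z,b[abs(b[:,2]-z)<4][:,0].min().round(),b[abs(b[:,2]-z)<4][:,0].max().round(),int((abs(b[:,2]-z)<4).sum())) for z in range(20,280,10) if (abs(b[:,2]-z)<4).sum()>1])
        dm=(abs(o[...,1])<100)&(abs(o[...,1])>45)&(o[...,0]<-4)&(o[...,0]>-230)&(o[...,2]>60-0)&(o[...,2]<235)
        e=o[dm]
        if len(e)>20:
            r=np.hypot(e[:,0]-4,e[:,2]-75); k=(r>120)&(r<160); ang=np.arctan2(-(e[k,0]-4),e[k,2]-75)
            if k.sum()>10: print('   door ang pct',np.percentile(ang,[2,50,98]).round(2),k.sum())
E
python3 - <<'E'
from h import *
state()
E
```

```text
tcp [-57.4   7.6 346.2] F 0.3 [ 0.5 -0.2 -1.2] grip 62 t 17.9167
scene handle tilt 1.6 x at tcp z -12.8 189
   rod/dr pts [(90, np.float64(-27.0), np.float64(-25.0), 3), (100, np.float64(-29.0), np.float64(-27.0), 2), (110, np.float64(-32.0), np.float64(-29.0), 2), (120, np.float64(-33.0), np.float64(-32.0), 3), (130, np.float64(-35.0), np.float64(-35.0), 3), (140, np.float64(-38.0), np.float64(-36.0), 3), (150, np.float64(-40.0), np.float64(-39.0), 4), (160, np.float64(-41.0), np.float64(-41.0), 3), (170, np.float64(-45.0), np.float64(-42.0), 3), (190, np.float64(-68.0), np.float64(-48.0), 8), (200, np.float64(-69.0), np.float64(-49.0), 14), (210, np.float64(-95.0), np.float64(-52.0), 17), (220, np.float64(-69.0), np.float64(-28.0), 37), (230, np.float64(-70.0), np.float64(-61.0), 9), (240, np.float64(-68.0), np.float64(-62.0), 3)]
   door ang pct [0.23 0.35 0.42] 354
side handle tilt 2.3 x at tcp z -13.7 120
   rod/dr pts [(80, np.float64(-18.0), np.float64(-15.0), 4), (90, np.float64(-24.0), np.float64(-20.0), 6), (100, np.float64(-30.0), np.float64(-20.0), 4), (110, np.float64(-3
[... 481 characters left out ...]
8.0), np.float64(-27.0), 14), (230, np.float64(-69.0), np.float64(-62.0), 7), (240, np.float64(-65.0), np.float64(-60.0), 4)]
   door ang pct [0.21 0.34 0.41] 381
wrist handle tilt 0.1 x at tcp z 1.9 1852
   rod/dr pts [(160, np.float64(-12.0), np.float64(-10.0), 29), (170, np.float64(-14.0), np.float64(-12.0), 30), (180, np.float64(-16.0), np.float64(-14.0), 33), (190, np.float64(-65.0), np.float64(-16.0), 62), (200, np.float64(-61.0), np.float64(-19.0), 64), (210, np.float64(-62.0), np.float64(-21.0), 121), (220, np.float64(-62.0), np.float64(-26.0), 369), (230, np.float64(-62.0), np.float64(-59.0), 30), (240, np.float64(-62.0), np.float64(-59.0), 18)]
   door ang pct [0.18 0.23 0.35] 5538
```

Emit:
apply_moves(increments=[[-0.25, 0, 0, 0], [-0.5, 0, 0, 0], [-0.65, 0, 0.08, 0], [-0.8, 0, 0.16, 0], [-0.95, 0, 0.25, 0], [-1.1, 0, 0.33, 0], [-1.25, 0, 0.42, 0], [-1.4, 0, 0.5, 0]])

```text
time: 18.73
tcp_pos: [0.5911, 0.0851, 0.3316]
orientation: [[0.777, 0.63, 0.001], [0.63, -0.777, 0.002], [0.002, -0.001, -1.0]]
force: [3.2, 0.7, -3.7]
gripper_width: 0.268
gripper_force: 61.7
```

```bash
python3 - <<'E'
from h import *
state()
E
```

```text
tcp [-98.8   7.6 331.6] F 2.9 [ 3.2  0.7 -3.7] grip 62 t 18.7333
scene handle tilt 2.6 x at tcp z -11.3 169
   rod/dr pts [(120, np.float64(-41.0), np.float64(-41.0), 2), (190, np.float64(-116.0), np.float64(-71.0), 18), (200, np.float64(-109.0), np.float64(-74.0), 12), (210, np.float64(-108.0), np.float64(-52.0), 24), (220, np.float64(-108.0), np.float64(-55.0), 10), (230, np.float64(-108.0), np.float64(-103.0), 8), (240, np.float64(-108.0), np.float64(-104.0), 4)]
   door ang pct [0.37 0.47 0.59] 288
side handle tilt 3.9 x at tcp z -16.9 142
   rod/dr pts [(70, np.float64(-17.0), np.float64(-15.0), 2), (80, np.float64(-20.0), np.float64(-14.0), 5), (90, np.float64(-27.0), np.float64(-21.0), 4), (100, np.float64(-33.0), np.float64(-27.0), 6), (110, np.float64(-41.0), np.float64(-32.0), 4), (120, np.float64(-40.0), np.float64(-34.0), 4), (130, np.float64(-43.0), np.float64(-43.0), 2), (140, np.float64(-51.0), np.float64(-43.0), 5), (170, np.float64(-105.0), np.float64(-58.0), 7), (180, np.float64(-101.0), np.float64(-57.0), 7), (190, np.float64(-117.0), np.float64(-65.0), 16), (200, 
[... 274 characters left out ...]
] 373
wrist handle tilt 0.1 x at tcp z 0.5 2170
   rod/dr pts [(120, np.float64(-14.0), np.float64(-10.0), 36), (130, np.float64(-19.0), np.float64(-15.0), 41), (140, np.float64(-23.0), np.float64(-19.0), 42), (150, np.float64(-27.0), np.float64(-24.0), 47), (160, np.float64(-32.0), np.float64(-28.0), 49), (170, np.float64(-108.0), np.float64(-31.0), 79), (180, np.float64(-102.0), np.float64(-36.0), 83), (190, np.float64(-116.0), np.float64(-41.0), 108), (200, np.float64(-104.0), np.float64(-44.0), 205), (210, np.float64(-104.0), np.float64(-52.0), 357), (220, np.float64(-104.0), np.float64(-101.0), 35), (230, np.float64(-103.0), np.float64(-101.0), 13)]
   door ang pct [0.38 0.41 0.54] 6425
```

Emit:
apply_moves(increments=[[-0.07, 0, 0.12, 0], [-0.14, 0, 0.25, 0], [-0.21, 0, 0.37, 0], [-0.28, 0, 0.5, 0], [-0.35, 0, 0.63, 0], [-0.42, 0, 0.76, 0], [-0.49, 0, 0.9, 0], [-0.55, 0, 1.02, 0]], fingers=0, newtons=20)

```text
time: 19.55
tcp_pos: [0.5778, 0.0741, 0.3011]
orientation: [[0.777, 0.63, -0.001], [0.63, -0.777, -0.0], [-0.001, -0.0, -1.0]]
force: [0.6, 0.7, -1.3]
gripper_width: 0.268
gripper_force: 62.1
```

```bash
python3 - <<'E'
from h import *
state()
E
```

```text
tcp [-116.     7.4  301.1] F 0.9 [ 0.6  0.7 -1.3] grip 62 t 19.55
scene handle tilt 1.2 x at tcp z -11.8 170
   rod/dr pts [(140, np.float64(-127.0), np.float64(-34.0), 2), (160, np.float64(-134.0), np.float64(-47.0), 2), (170, np.float64(-136.0), np.float64(-54.0), 13), (180, np.float64(-128.0), np.float64(-62.0), 10), (190, np.float64(-128.0), np.float64(-67.0), 24), (200, np.float64(-127.0), np.float64(-79.0), 20), (210, np.float64(-127.0), np.float64(-124.0), 3), (220, np.float64(-132.0), np.float64(-130.0), 3)]
   door ang pct [0.56 0.62 0.72] 262
side handle tilt 1.9 x at tcp z -15.0 151
   rod/dr pts [(90, np.float64(-39.0), np.float64(-28.0), 4), (100, np.float64(-35.0), np.float64(-33.0), 2), (110, np.float64(-46.0), np.float64(-40.0), 4), (120, np.float64(-55.0), np.float64(-48.0), 2), (140, np.float64(-124.0), np.float64(-65.0), 5), (150, np.float64(-128.0), np.float64(-70.0), 8), (160, np.float64(-131.0), np.float64(-76.0), 8), (170, np.float64(-135.0), np.float64(-83.0), 13), (180, np.float64(-127.0), np.float64(-92.0), 11), (190, np.float64(-126.0), np.float64(-84.0), 1
[... 241 characters left out ...]
dr pts [(100, np.float64(-13.0), np.float64(-10.0), 22), (110, np.float64(-20.0), np.float64(-14.0), 65), (120, np.float64(-26.0), np.float64(-20.0), 65), (130, np.float64(-33.0), np.float64(-26.0), 75), (140, np.float64(-125.0), np.float64(-33.0), 121), (150, np.float64(-120.0), np.float64(-40.0), 113), (160, np.float64(-128.0), np.float64(-46.0), 131), (170, np.float64(-131.0), np.float64(-53.0), 132), (180, np.float64(-121.0), np.float64(-59.0), 150), (190, np.float64(-121.0), np.float64(-66.0), 335), (200, np.float64(-120.0), np.float64(-76.0), 178), (210, np.float64(-117.0), np.float64(-115.0), 14), (220, np.float64(-117.0), np.float64(-114.0), 69)]
   door ang pct [0.56 0.59 0.72] 7580
```

Emit:
apply_moves(increments=[[-0.06, 0, 0.13, 0], [-0.12, 0, 0.26, 0], [-0.18, 0, 0.38, 0], [-0.24, 0, 0.5, 0], [-0.3, 0, 0.63, 0], [-0.35, 0, 0.77, 0], [-0.4, 0, 0.9, 0], [-0.44, 0, 1.0, 0]])

```text
time: 20.37
tcp_pos: [0.5675, 0.0659, 0.271]
orientation: [[0.777, 0.63, -0.001], [0.63, -0.777, -0.0], [-0.001, -0.001, -1.0]]
force: [-0.2, -0.7, -1.1]
gripper_width: 0.266
gripper_force: 62.1
```

Emit:
apply_moves(increments=[[-0.04, 0, 0.13, 0], [-0.08, 0, 0.26, 0], [-0.12, 0, 0.39, 0], [-0.16, 0, 0.52, 0], [-0.19, 0, 0.65, 0], [-0.22, 0, 0.78, 0], [-0.25, 0, 0.91, 0], [-0.27, 0, 1.03, 0]])

```text
time: 21.03
tcp_pos: [0.5615, 0.0609, 0.2404]
orientation: [[0.777, 0.63, -0.0], [0.63, -0.777, -0.0], [-0.0, -0.0, -1.0]]
force: [-0.4, -0.3, -1.7]
gripper_width: 0.266
gripper_force: 62.1
```

```bash
python3 - <<'E'
from h import *
state()
E
```

```text
tcp [-137.     7.4  240.4] F -0.5 [-0.4 -0.3 -1.7] grip 62 t 21.0333
scene handle tilt 2.6 x at tcp z -12.7 153
   rod/dr pts [(80, np.float64(-148.0), np.float64(-141.0), 4), (90, np.float64(-161.0), np.float64(-13.0), 26), (100, np.float64(-148.0), np.float64(-27.0), 16), (110, np.float64(-148.0), np.float64(-48.0), 20), (120, np.float64(-149.0), np.float64(-69.0), 18), (130, np.float64(-147.0), np.float64(-85.0), 23), (140, np.float64(-149.0), np.float64(-102.0), 29), (150, np.float64(-150.0), np.float64(-130.0), 4), (160, np.float64(-154.0), np.float64(-148.0), 6)]
   door ang pct [1.05 1.09 1.22] 367
side handle tilt 1.8 x at tcp z -15.2 134
   rod/dr pts [(80, np.float64(-152.0), np.float64(-139.0), 3), (90, np.float64(-156.0), np.float64(-140.0), 7), (100, np.float64(-150.0), np.float64(-136.0), 8), (110, np.float64(-152.0), np.float64(-142.0), 4), (120, np.float64(-146.0), np.float64(-76.0), 7), (130, np.float64(-151.0), np.float64(-132.0), 8), (140, np.float64(-153.0), np.float64(-114.0), 9), (150, np.float64(-152.0), np.float64(-147.0), 3), (160, np.float64(-156.0), np.float64(-145.0), 6)]
   door ang pct [1.07 1.15 1.24] 256
wrist handle tilt -0.1 x at tcp z 0.6 2165
   rod/dr pts [(80, np.float64(-159.0), np.float64(-10.0), 5), (90, np.float64(-156.0), np.float64(-11.0), 293), (100, np.float64(-51.0), np.float64(-31.0), 298), (110, np.float64(-71.0), np.float64(-51.0), 307), (120, np.float64(-143.0), np.float64(-73.0), 351), (130, np.float64(-143.0), np.float64(-92.0), 400), (140, np.float64(-141.0), np.float64(-111.0), 252), (150, np.float64(-139.0), np.float64(-136.0), 19), (160, np.float64(-138.0), np.float64(-136.0), 68)]
   door ang pct [1.09 1.11 1.21] 6750
```

Emit:
apply_moves(increments=[[-0.05, 0, 0.3, 0], [-0.15, 0, 0.6, 0], [-0.35, 0, 0.75, 0], [-0.55, 0, 0.85, 0], [-0.75, 0, 0.95, 0], [-0.95, 0, 1.02, 0], [-1.15, 0, 1.08, 0], [-1.37, 0, 1.12, 0]])

```text
time: 21.85
tcp_pos: [0.5298, 0.035, 0.2075]
orientation: [[0.777, 0.63, 0.002], [0.63, -0.777, 0.001], [0.002, 0.001, -1.0]]
force: [2.8, 2.2, -0.8]
gripper_width: 0.271
gripper_force: 60.7
```

```bash
python3 - <<'E'
from h import *
state()
E
```

```text
tcp [-177.9    7.3  207.5] F 3.6 [ 2.8  2.2 -0.8] grip 61 t 21.85
scene handle tilt 13.1 x at tcp z -4.2 111
   rod/dr pts [(50, np.float64(-160.0), np.float64(-147.0), 7), (60, np.float64(-156.0), np.float64(-148.0), 7), (70, np.float64(-155.0), np.float64(-148.0), 6), (80, np.float64(-158.0), np.float64(-10.0), 13), (90, np.float64(-160.0), np.float64(-18.0), 30), (100, np.float64(-163.0), np.float64(-52.0), 35), (110, np.float64(-164.0), np.float64(-98.0), 44), (120, np.float64(-171.0), np.float64(-166.0), 4)]
   door ang pct [1.27 1.31 1.43] 392
side handle tilt 13.6 x at tcp z -10.9 89
   rod/dr pts [(50, np.float64(-154.0), np.float64(-140.0), 3), (60, np.float64(-156.0), np.float64(-142.0), 8), (70, np.float64(-155.0), np.float64(-146.0), 5), (80, np.float64(-155.0), np.float64(-147.0), 5), (90, np.float64(-160.0), np.float64(-36.0), 6), (100, np.float64(-160.0), np.float64(-55.0), 17), (110, np.float64(-161.0), np.float64(-99.0), 11), (120, np.float64(-167.0), np.float64(-165.0), 4), (130, np.float64(-175.0), np.float64(-167.0), 4)]
   door ang pct [1.26 1.33 1.44] 300
wrist handle tilt 11.8 x at tcp z 5.6 3121
   rod/dr pts [(50, np.float64(-157.0), np.float64(-155.0), 6), (80, np.float64(-152.0), np.float64(-149.0), 23), (90, np.float64(-154.0), np.float64(-37.0), 546), (100, np.float64(-158.0), np.float64(-61.0), 768), (110, np.float64(-158.0), np.float64(-100.0), 840), (120, np.float64(-156.0), np.float64(-154.0), 26), (130, np.float64(-158.0), np.float64(-154.0), 77)]
   door ang pct [1.29 1.31 1.37] 7578
```

Emit:
apply_moves(increments=[[0.03, 0, 0.35, 0], [0, 0, 0.65, 0], [-0.1, 0, 0.9, 0], [-0.25, 0, 1.05, 0], [-0.4, 0, 1.2, 0], [-0.6, 0, 1.35, 0], [-0.8, 0, 1.5, 0], [-0.97, 0, 1.6, 0]])

```text
time: 22.67
tcp_pos: [0.5066, 0.0164, 0.159]
orientation: [[0.777, 0.63, -0.0], [0.63, -0.777, 0.0], [-0.0, -0.0, -1.0]]
force: [2.2, 1.1, 1.9]
gripper_width: 0.27
gripper_force: 60.5
```

```bash
python3 - <<'E'
from h import *
state()
E
```

```text
tcp [-207.7    7.5  159. ] F 2.4 [2.2 1.1 1.9] grip 60 t 22.6667
scene handle tilt 24.7 x at tcp z 6.1 104
   rod/dr pts [(20, np.float64(-152.0), np.float64(-140.0), 3), (30, np.float64(-151.0), np.float64(-139.0), 12), (40, np.float64(-151.0), np.float64(-145.0), 2), (50, np.float64(-158.0), np.float64(-148.0), 5), (60, np.float64(-161.0), np.float64(-147.0), 7), (70, np.float64(-165.0), np.float64(-149.0), 7), (80, np.float64(-162.0), np.float64(-11.0), 65)]
   door ang pct [1.45 1.49 1.61] 463
   rod/dr pts [(30, np.float64(-152.0), np.float64(-140.0), 8), (40, np.float64(-147.0), np.float64(-144.0), 5), (60, np.float64(-160.0), np.float64(-139.0), 6), (70, np.float64(-166.0), np.float64(-142.0), 4), (80, np.float64(-173.0), np.float64(-12.0), 11)]
   door ang pct [1.44 1.5  1.62] 313
wrist handle tilt 24.1 x at tcp z 12.6 4214
   rod/dr pts [(50, np.float64(-152.0), np.float64(-149.0), 28), (60, np.float64(-159.0), np.float64(-150.0), 81), (70, np.float64(-161.0), np.float64(-155.0), 84), (80, np.float64(-163.0), np.float64(-77.0), 330)]
   door ang pct [1.47 1.49 1.51] 9993
```

Emit:
apply_moves(increments=[[0, 0, 0.1, 0], [-0.1, 0, 0.2, 0], [-0.22, 0, 0.3, 0], [-0.35, 0, 0.4, 0], [-0.5, 0, 0.5, 0], [-0.65, 0, 0.58, 0], [-0.65, 0, 0.58, 0], [-0.65, 0, 0.58, 0]])

```text
time: 23.48
tcp_pos: [0.4914, 0.004, 0.1413]
orientation: [[0.777, 0.63, -0.001], [0.63, -0.777, -0.0], [-0.001, -0.0, -1.0]]
force: [3.5, 1.8, -1.0]
gripper_width: 0.268
gripper_force: 59.9
```

```bash
python3 - <<'E'
from h import *
state()
# door inner face slope
for n in ('scene','wrist'):
    o=oven(grab(n)['P']); m=(abs(o[...,1])<100)&(abs(o[...,1])>45)&(o[...,0]<-30)&(o[...,0]>-135)&(o[...,2]>60)&(o[...,2]<110)
    k=np.polyfit(o[m][:,0],o[m][:,2],1); print(n,'door face angle',(np.pi/2+np.arctan(k[0])).round(3),'z at hinge',np.polyval(k,4).round(1))
E
```

```text
tcp [-227.3    7.6  141.3] F 3.9 [ 3.5  1.8 -1. ] grip 60 t 23.4833
scene handle tilt 33.2 x at tcp z 14.0 131
   rod/dr pts [(20, np.float64(-152.0), np.float64(-140.0), 3), (30, np.float64(-152.0), np.float64(-137.0), 6), (40, np.float64(-151.0), np.float64(-144.0), 4), (50, np.float64(-164.0), np.float64(-156.0), 7), (60, np.float64(-168.0), np.float64(-146.0), 5)]
   door ang pct [1.45 1.49 1.61] 460
   rod/dr pts [(20, np.float64(-146.0), np.float64(-144.0), 3), (30, np.float64(-147.0), np.float64(-139.0), 4), (40, np.float64(-149.0), np.float64(-138.0), 4), (50, np.float64(-162.0), np.float64(-156.0), 2), (60, np.float64(-165.0), np.float64(-139.0), 4)]
   door ang pct [1.44 1.5  1.62] 301
wrist handle tilt 31.8 x at tcp z 19.3 4739
   rod/dr pts [(20, np.float64(-150.0), np.float64(-148.0), 9), (40, np.float64(-151.0), np.float64(-148.0), 25), (50, np.float64(-159.0), np.float64(-149.0), 118), (60, np.float64(-165.0), np.float64(-156.0), 117)]
   door ang pct [1.47 1.49 1.53] 13437
scene door face angle 1.508 z at hinge 79.3
wrist door face angle 1.549 z at hinge 83.4
```

Emit:
apply_moves(increments=[[0.1, 0, 0, 0], [0.02, 0, -0.2, 0], [-0.2, 0, -0.5, 0], [-0.45, 0, -0.9, 0], [-0.75, 0, -1.35, 0], [-1.1, 0, -1.9, 0], [-1.4, 0, -2.4, 0], [-1.4, 0, -2.6, 0]])

```text
time: 24.4
tcp_pos: [0.4587, -0.0232, 0.2224]
orientation: [[0.777, 0.629, 0.001], [0.629, -0.777, -0.002], [-0.0, 0.002, -1.0]]
force: [0.0, 0.3, -1.1]
gripper_width: 0.269
gripper_force: 59.9
```

```bash
python3 - <<'E'
from h import *
state()
o=oven(grab('scene')['P']); m=(abs(o[...,1])<100)&(abs(o[...,1])>45)&(o[...,0]<-30)&(o[...,0]>-135)&(o[...,2]>60)&(o[...,2]<110)
k=np.polyfit(o[m][:,0],o[m][:,2],1); print('door face angle',(np.pi/2+np.arctan(k[0])).round(3))
plan([.42,-.10,.20],-53)
E
```

```text
tcp [-269.8    7.   222.4] F 0.2 [ 0.   0.3 -1.1] grip 60 t 24.4
scene handle tilt 32.2 x at tcp z 13.2 168
   rod/dr pts [(30, np.float64(-148.0), np.float64(-147.0), 2), (70, np.float64(-148.0), np.float64(-148.0), 2), (80, np.float64(-149.0), np.float64(-15.0), 52), (90, np.float64(-179.0), np.float64(-57.0), 43), (100, np.float64(-183.0), np.float64(-173.0), 8), (110, np.float64(-189.0), np.float64(-180.0), 5), (120, np.float64(-198.0), np.float64(-188.0), 6), (130, np.float64(-204.0), np.float64(-195.0), 5), (140, np.float64(-213.0), np.float64(-202.0), 7)]
   door ang pct [1.45 1.49 1.61] 458
   rod/dr pts [(20, np.float64(-147.0), np.float64(-147.0), 2), (30, np.float64(-152.0), np.float64(-145.0), 4), (70, np.float64(-145.0), np.float64(-142.0), 7), (80, np.float64(-57.0), np.float64(-11.0), 10), (90, np.float64(-171.0), np.float64(-59.0), 30), (100, np.float64(-174.0), np.float64(-173.0), 3), (110, np.float64(-188.0), np.float64(-181.0), 4), (120, np.float64(-188.0), np.float64(-184.0), 2), (130, np.float64(-199.0), np.float64(-195.0), 3), (140, np.float64(-207.0), np.float64(-204.0), 2)]
   door ang pct [1.44 1.5  1.62] 326
wrist handle tilt 33.0 x at tcp z 19.0 4757
   rod/dr pts [(20, np.float64(-150.0), np.float64(-143.0), 31), (30, np.float64(-150.0), np.float64(-144.0), 16), (70, np.float64(-148.0), np.float64(-147.0), 33), (80, np.float64(-147.0), np.float64(-131.0), 80), (90, np.float64(-175.0), np.float64(-123.0), 250), (100, np.float64(-179.0), np.float64(-171.0), 84), (110, np.float64(-186.0), np.float64(-178.0), 94), (120, np.float64(-193.0), np.float64(-185.0), 100), (130, np.float64(-200.0), np.float64(-191.0), 109), (140, np.float64(-206.0), np.float64(-198.0), 114), (150, np.float64(-205.0), np.float64(-205.0), 4)]
   door ang pct [1.47 1.5  1.6 ] 6480
door face angle 1.506
call [-2.65, 1.2, 0.65, 0.34] rows 4
from [ 0.459  -0.0219  0.2195] -50.9 q6 end~ 0.69
```

Emit:
apply_moves(increments=[[-0.6, 0.3, 0, 0], [-1.4, 0.6, 0, 0.34], [-2.2, 1, 0.5, 0.34], [-2.65, 1.2, 1.2, 0.34], [-2.65, 1.2, 1.9, 0.34], [-2.65, 1.2, 2.1, 0.34], [-2.65, 1.2, 2.1, 0.34], [-2.65, 1.2, 2.1, 0.34]])

```text
time: 25.27
tcp_pos: [0.4201, -0.0995, 0.1564]
orientation: [[0.798, 0.603, -0.002], [0.603, -0.798, 0.001], [-0.001, -0.002, -1.0]]
force: [-0.3, 0.6, -0.5]
gripper_width: 0.268
gripper_force: 59.8
```

Emit:
apply_moves(increments=[[0, 0, 0.2, 0], [0, 0, 0.4, 0], [0, 0, 0.6, 0], [0, 0, 0.8, 0], [0, 0, 1.0, 0], [0, 0, 1.2, 0], [0, 0, 1.4, 0], [0, 0, 1.45, 0]])

```text
time: 25.93
tcp_pos: [0.4189, -0.1063, 0.1197]
orientation: [[0.795, 0.607, -0.009], [0.607, -0.795, -0.013], [-0.015, 0.005, -1.0]]
force: [-23.9, -13.3, 37.7]
gripper_width: 0.273
gripper_force: 67.9
```

```bash
cat >> h.py <<'E'
def rod():
    d=grab('wrist'); s=sense(); print(s['tcp_pos'].round(4),s['force'].round(1),s['gripper_force'].round(1)); L=(d['P']-np.array(s['tcp_pos']))@np.array(s['orientation'])*1000
    c=[]
    for x in range(15,135,5):
        m=(abs(L[...,0]-x)<2)&(abs(L[...,1])<5)&(L[...,2]<s['tcp_pos'][2]*1000-8)&(L[...,2]>-40)
        if m.sum()>5: c.append((x,L[m][:,2].min(),np.median(L[m][:,1])))
    c=np.array(c); print(c.round(1).tolist()); return c
E
python3 - <<'E'
from h import *
rod()
E
```

```text
Traceback (most recent call last):
  File "h.py", line 82, in rod
    d=grab('wrist'); s=sense(); print(s['tcp_pos'].round(4),s['force'].round(1),s['gripper_force'].round(1)); L=(d['P']-np.array(s['tcp_pos']))@np.array(s['orientation'])*1000
                                                                                ^^^^^^^^^^^^^^^^^^^^^^^^
AttributeError: 'float' object has no attribute 'round'
```

Emit:
apply_moves(increments=[[0, 0, -0.6, 0], [0, 0, -1.4, 0], [0, 0, -2, 0], [0, 0, -2, 0], [0, 0, -2, 0]])

```text
time: 26.4
tcp_pos: [0.4213, -0.1004, 0.1741]
orientation: [[0.798, 0.602, 0.003], [0.602, -0.798, -0.001], [0.001, 0.003, -1.0]]
force: [-0.6, -0.7, -2.0]
gripper_width: 0.264
gripper_force: 63.0
```

```bash
sed -i "s/s\['gripper_force'\].round(1)/s['gripper_force']/" h.py; python3 - <<'E'
from h import *
rod(); tilt()
E
```

```text
[ 0.4201 -0.0999  0.1727] [ 0.3 -0.2 -1.7] 62.99993276596069
[[15.0, -11.6, -0.2], [20.0, -5.8, 0.3], [25.0, -0.1, 0.1], [30.0, 5.8, -0.2], [35.0, 10.6, -0.2], [40.0, 17.6, -0.2], [45.0, 23.3, 0.3], [50.0, 28.7, 0.3], [55.0, 34.7, -0.2], [60.0, 39.8, -0.2], [65.0, 47.1, 0.4], [70.0, 52.4, 0.4], [75.0, 65.5, 0.4], [80.0, 71.2, 0.4], [85.0, 77.7, 0.4], [90.0, 82.1, 0.4], [95.0, 87.8, -0.2], [100.0, 93.8, 0.1], [105.0, 98.9, 0.4], [110.0, 105.5, 0.5], [115.0, 111.5, 1.1]]
wrist 10392 c [19.7 -0.2 -1. ] dir [ 0.654 -0.002  0.757] elev 49.2 yslope -0.1 lo/hi -43.0 158.0 w [3275.  641.  126.]
```

```bash
python3 - <<'E'
from h import *
plan([.417,-.3252,.29],-96.95)
E
```

```text
call [-4.59, 5.96, -3.94, 7.33] rows 8
from [ 0.4193 -0.0996  0.1718] -53.0 q6 end~ 1.03
```

Emit:
apply_moves(increments=[[-0.2, 0.3, -1, 0.5], [-0.8, 1, -2, 1.5], [-1.6, 2, -3, 2.6], [-2.4, 3.1, -3.8, 3.7], [-3.2, 4.2, -3.94, 4.8], [-4, 5.2, -3.94, 5.9], [-4.6, 5.96, -3.94, 6.9], [-4.6, 5.96, -3.94, 7.33]])

```text
time: 27.17
tcp_pos: [0.4166, -0.3318, 0.2894]
orientation: [[0.991, -0.131, -0.003], [-0.131, -0.991, -0.002], [-0.002, 0.003, -1.0]]
force: [-0.2, 0.2, -1.3]
gripper_width: 0.271
gripper_force: 62.9
```

Emit:
apply_moves(increments=[[0, 0, 0, 0], [0, 0, 0, 0], [0, 0, 0, 0]])

```text
time: 27.42
tcp_pos: [0.4174, -0.3245, 0.2898]
orientation: [[0.993, -0.119, -0.002], [-0.119, -0.993, 0.003], [-0.002, -0.002, -1.0]]
force: [-0.1, 0.4, -0.8]
gripper_width: 0.268
gripper_force: 62.9
```

```bash
python3 - <<'E'
from h import *
rod(); plan([.417,-.3252,.1635],-96.95)
o=cradle(grab('wrist')['P'])
d=grab('scene'); C=cradle(d['P']); im=d['image'].astype(int); 
m=(im[...,0]-im[...,2]>45)&(abs(C[...,1])<30)&(C[...,0]>40)&(C[...,0]<230)&(abs(C[...,2])<140); print(len(C[m]),np.median(C[m],0))
E
```

```text
[ 0.4176 -0.3245  0.2903] [-0.  -0.1 -2. ] 62.92338252067566
[[15.0, -8.7, 0.2], [20.0, -2.5, -0.3], [25.0, 3.2, 0.1], [30.0, 8.3, 0.1], [35.0, 14.5, 0.1], [40.0, 20.2, 0.1], [45.0, 26.6, -0.2], [50.0, 31.3, 0.1], [55.0, 37.9, 0.1], [60.0, 44.1, 0.0], [65.0, 50.3, 0.0], [70.0, 56.4, -0.0], [75.0, 69.9, -0.0], [80.0, 74.7, -0.0], [85.0, 80.9, -0.0], [90.0, 84.5, -0.1], [95.0, 92.2, -0.1], [100.0, 97.7, -0.7], [105.0, 103.0, -0.1], [110.0, 109.4, 0.6]]
call [-0.02, 0.03, 4.23, 0.02] rows 5
from [ 0.4176 -0.3245  0.2903] -96.8 q6 end~ 1.03
560 [151.68644249   3.14882872 102.88043475]
```

Emit:
apply_moves(increments=[[0, 0, 0.6, 0], [0, 0.03, 1.5, 0], [0, 0.03, 2.4, 0], [0, 0.03, 3.2, 0], [0, 0.03, 3.6, 0], [0, 0.03, 3.6, 0], [0, 0.03, 3.6, 0]])

```text
time: 28.15
tcp_pos: [0.4177, -0.3263, 0.1837]
orientation: [[0.993, -0.12, -0.0], [-0.12, -0.993, 0.0], [-0.0, -0.0, -1.0]]
force: [-0.3, -0.3, -0.7]
gripper_width: 0.268
gripper_force: 62.9
```

Emit:
apply_moves(increments=[[0, 0, 0.1, 0], [0, 0, 0.2, 0], [0, 0, 0.3, 0], [0, 0, 0.4, 0], [0, 0, 0.48, 0], [0, 0, 0.48, 0]])

```text
time: 28.65
tcp_pos: [0.4173, -0.3267, 0.1686]
orientation: [[0.993, -0.121, -0.001], [-0.121, -0.993, 0.0], [-0.001, -0.0, -1.0]]
force: [-0.6, 0.6, -1.0]
gripper_width: 0.265
gripper_force: 62.9
```

```bash
python3 - <<'E'
from h import *
d=grab('wrist'); seat(d); seat(grab('scene')); s=sense(); print(s['tcp_pos'],s['force'],s['ft_torque'])
E
```

```text
10753 x [ -0.4  14.3 129.6 130.1] top z at 0,100 [11.6 18.3] y at 0,100 [2.3 2.8]
438 x [  6.7  14.1 119.9 123.9] top z at 0,100 [10.7 19.4] y at 0,100 [6.9 4. ]
[ 0.41747189 -0.32685529  0.16901321] [ 0.59636406  0.04032515 -1.13143671] [-0.039115    0.07286698 -0.07451877]
```

Emit:
apply_moves(increments=[[0.1, -0.03, 0.1, 0], [0.2, -0.03, 0.2, 0], [0.3, -0.03, 0.3, 0], [0.38, -0.03, 0.38, 0], [0.42, -0.03, 0.42, 0], [0.42, -0.03, 0.42, 0]])

```text
time: 29.25
tcp_pos: [0.4304, -0.3272, 0.156]
orientation: [[0.993, -0.121, -0.001], [-0.121, -0.993, 0.001], [-0.001, -0.001, -1.0]]
force: [0.5, -0.3, -1.7]
gripper_width: 0.268
gripper_force: 63.0
```

```bash
python3 - <<'E'
from h import *
d=grab('wrist'); seat(d); seat(grab('scene')); s=sense(); print(s['tcp_pos'],s['force'],s['ft_torque'])
E
```

```text
10732 x [-12.2  -3.  111.5 111.9] top z at 0,100 [13.2 19.7] y at 0,100 [1.1 1.9]
428 x [ -5.4  -2.  101.6 105.3] top z at 0,100 [12.4 21.1] y at 0,100 [5.1 2.5]
[ 0.43028705 -0.32737344  0.15645103] [ 0.50281814 -0.75195619 -0.55445588] [0.00203422 0.02240071 0.02349632]
```

Emit:
apply_moves(increments=[[0.02, 0, 0.05, 0], [0.04, 0, 0.1, 0], [0.05, 0, 0.15, 0], [0.05, 0, 0.18, 0], [0.05, 0, 0.18, 0]])

```text
time: 29.77
tcp_pos: [0.4315, -0.3274, 0.1509]
orientation: [[0.993, -0.121, -0.0], [-0.121, -0.993, 0.0], [-0.001, -0.0, -1.0]]
force: [-0.7, -0.6, -0.9]
gripper_width: 0.272
gripper_force: 63.0
```

Emit:
apply_moves(increments=[[0, 0, 0, 0], [0, 0, 0, 0], [0, 0, 0, 0], [0, 0, 0, 0], [0, 0, 0, 0], [0, 0, 0, 0]], fingers=0.45)

```text
time: 30.27
tcp_pos: [0.4319, -0.3277, 0.1514]
orientation: [[0.993, -0.121, 0.0], [-0.121, -0.993, -0.0], [0.0, 0.0, -1.0]]
force: [-0.2, 0.1, -0.7]
gripper_width: 0.451
gripper_force: 0.0
```

```bash
python3 - <<'E'
from h import *
d=grab('wrist'); seat(d); seat(grab('scene')); s=sense(); print(s['tcp_pos'],s['force'],s['ft_torque'])
E
```

```text
10035 x [-19.7 -10.4 104.4 104.7] top z at 0,100 [8.4 8.3] y at 0,100 [1.3 1.9]
419 x [-12.6 -10.7  94.8  96.4] top z at 0,100 [8.6 9.1] y at 0,100 [4.1 3.2]
[ 0.43177897 -0.32765307  0.15128023] [ 0.41603607  0.88256186 -0.03491843] [0.03783067 0.01733543 0.01042611]
```

Emit:
apply_moves(increments=[[0, 0, -0.3, 0], [0, 0, -1, 0], [0, 0, -2, 0], [0, 0, -3.2, 0], [0, 0, -4.4, 0], [0, 0, -5, 0], [0, 0, -5, 0], [0, 0, -5, 0]], fingers=0.6)

```text
time: 31.03
tcp_pos: [0.4325, -0.3283, 0.3037]
orientation: [[0.993, -0.121, 0.003], [-0.121, -0.993, -0.003], [0.004, 0.003, -1.0]]
force: [-0.1, -0.4, -1.0]
gripper_width: 0.599
gripper_force: 0.0
```

```bash
python3 - <<'E'
from h import *
for n in ('wrist','scene','side'): seat(grab(n))
P0=np.load('scene0.npz'); d=grab('scene'); o=oven(d['P']); m=(abs(o[...,1])<100)&(abs(o[...,1])>45)&(o[...,0]<-30)&(o[...,0]>-135)&(o[...,2]>60)&(o[...,2]<110)
print('door',(np.pi/2+np.arctan(np.polyfit(o[m][:,0],o[m][:,2],1)[0])).round(3))
# bystanders: colour change in their boxes
df=np.abs(d['image'].astype(int)-P0['im'].astype(int)).sum(-1)
for k,(a,b,c,e) in dict(tray=(395,222,452,275),sleeves=(410,368,508,495),scraper=(298,330,372,362)).items(): print(k,np.mean(df[int(b/1.4):int(e/1.4),int(a/1.4):int(c/1.4)]>90).round(3))
E
```

```text
2682 x [-12.7 -10.4 104.7 105.2] top z at 0,100 [8.6 8.3] y at 0,100 [0.9 1.1]
514 x [-12.6 -10.  105.3 106.1] top z at 0,100 [9.1 8.5] y at 0,100 [4.  4.7]
115 x [  4.9   8.8 106.  106.2] top z at 0,100 [6.1 7.4] y at 0,100 [17.4  8.1]
door 1.503
tray 0.099
sleeves 0.0
scraper 0.087
```

```bash
python3 -c "
from station import sign_off; print(sign_off())"
```

```text
the job is handed in; nothing more can be done
None
```

I handed the job in at 31 s on the robot's clock: the door measures about 1.50 rad, fully down, the hook is back in the rest against the stop, and the gripper is open and clear, but I viewed 11 pictures (limit 10), the first seating measured about 2° off the rest's slope, and the hook's tip was once pressed on the bench, with about 38 N vertical (46 N total) at the wrist.

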